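# Shut the pigment bottles and start the shaker

### The arm

A 6-joint arm with a two-finger parallel gripper is mounted at the origin on a cart in front of the work surface, level with it; the furniture and walls round the work are solid. World frame = base frame: x ahead of the robot, y to its left, z up, the work surface at z = 0. Lengths are in m, angles in rad, forces in N, time in s.
With the tool pointing down it reaches from about 0.425 to 0.95 m from the base axis. Payload 3.5 kg.
Tool frame: the origin (TCP) lies on the centre line of the jaws, within the pads' length; the fingertips stand ahead of it and the grasp point (between the pads) is the TCP (env.nose_length is the z of the fingertips in the tool frame, in m); z points along the fingers, y is the line along which they close (so a half turn about z gives the same grasp; the last joint's range is limited). The gripper opens to 85 mm and grips with 20 to 120 N. Pads are 22 mm wide; open, the fingers measure 114 mm over their backs; the gripper's body (76 mm by 85 mm) begins 54 mm behind the grasp point. The pads swing forward as they close: fully open they stand 13 mm farther back than shut.
Start: joints at [1.066, 0.286, 1.577, -0, 1.279, -0.15], TCP at [0.234, 0.633, 0.22] pointing down, gripper open.
Joint ranges: [-2.77, 2.77], [-0.9, 2.22], [0.21, 2.48], [-1.53, 4.67], [0.24, 2.81], [-2.84, 2.84]. Speed limits (rad/s): [2.79, 2.79, 3.14, 3.14, 3.14, 3.14].

### API

Orientations are given as a rotation vector (axis times angle).
In Python, from cell import env gives the robot as it stands.
- The arm moves only by the tool jog_arm, never from a script. Its argument "targets" is a list of rows, each an object with "dp": the shift along the tool's x, y, z in m, a list of three; "rot": the turn, a rotation vector about the tool's x, y, z in degrees, a list of three; "claw": the opening, from -1 (shut) to 1 (fully open). A call has 1 to 8 rows; each row shifts and turns the commanded pose from where the row before left it, along the tool's axes as they then stand; what a row does not reach is not made up. A row lasts 1/8 s, in which the tool goes at most 62.5 mm and 10.7 degrees, less where a joint would pass 70% of its speed; a pose out of reach is approached as far as the arm can. A call is refused whole if a number of a shift passes 0.0625 or a number of a turn 10.7, either way. A call with a gripper value outside its range is refused whole. The fingers move at their own pace and stop on an object; "newtons" is the grip in N (left out, the last holds). Time passes only in rows, so rows that do not move let the fingers close. It gives the time, the measured TCP pose, the force, the opening and the grip force at its end, in the units of the state.
- env.read_state(): the state, without advancing time (a new reading comes with each control period).
- env.grab_frame(name): name is "scene" or "top" or "wrist"; returns (picture, depth): 480x640x3 uint8, red, green, blue; 480x640 float32, m along the optical axis (not along the pixel's ray), 0 where there is no reading.
- env.camera_params(name): a dict with "vertical_fov" (degrees; the focal length in pixels is half the picture's height over the tangent of half this angle, whatever the lens; pixels are square), "cx", "cy" (the principal point, pixels), "dist_coeffs" ([k1, k2, p1, p2, k3] as OpenCV has them; the pictures are not rectified), "world_from_camera" (4x4, takes a point from camera to world coordinates). Camera axes: x right, y down, z forward; pixel columns grow to the right and rows downward; lengths in m; the calibration is good to about 2 mm. A picture is of the moment at which its call begins: read the wrist's pose just before it. camera_params takes no time and is no camera call; for the wrist camera it gives the pose at the moment of the call.
- env.sign_off(): hands the job in; it is judged then, once.
Trained networks look in the newest picture that a camera, given by its name, has taken for a name from the list of things; names that differ only in an ending like _2 or _b are one class to them, and where a whole thing is asked for, a point or a joint stands for the part that bears it (a point fixed in the world has none). Each returns a list of dicts, best first, with "p" (0 to 1); they miss things now and then, are a little off and sometimes report something else, mostly with a low value. They report only what shows in the picture. A call takes as long as a camera call.
- env.find_in(camera, query): "box" ([left, top, width, height] in pixels, round what is visible of it).
The state is a dict: "time_s": time; "qpos": joint angles; "joint_vel": joint speeds; "joint_torque": joint torques, N m; "tcp_pos": TCP position; "tool_rot": TCP orientation; "contact_force": force on the tool from outside, world axes, zero at the start; "torque": the same for the moment, N m; "opening": finger opening in m; "gripper_force": force on a finger pad.
Only numpy, scipy, OpenCV 4.12 (cv2) and the standard library are available. Lean on these libraries where they do the work, as an engineer would, in place of code of your own. Each camera call takes 0.05 s, during which the arm holds its last target. There are 200 camera calls.

### The job

Get the bench shaker running on a load of pigment bottles: push the black cap of every bottle fully home, stand all the bottles upright on the shaker's deck inside its low rim, and pull both red lock caps beside the deck all the way up. Only then press the shaker's keys one at a time: first the white key, then the key of the same colour as the card in the window at the left end of the key panel (never the other coloured one; the card at the right end is only the spare), and last the green key. Leave the marker pen and the sanding block where they are.

Things in the scene. Friction and masses are not known exactly. Their poses are not given: they have to be found in the camera images.
- shaker_deck (a point): centre of the top of the shaker's rubber deck, 36 mm above the table. The shaker is fixed to the table; x of this frame points to its back (away from the robot), y to its left, z up. The deck's free area is 170 mm in x by 190 mm in y inside an aluminium rim that stands 8 mm above it. The black key panel is in front of the deck (x -156 to -88 mm, 290 mm wide in y, same height as the deck)
- card_yellow_mid (a point): middle of the yellow card (27 x 37 x 4 mm, fixed), lying flat either in the card window at the left end of the key panel, at (-122, +112) mm from the deck centre, or in the spare holder at its right end, at (-122, -112) mm
- card_blue_mid (a point): middle of the blue card, same size; in whichever of the two places the yellow card is not
- lock_left (a joint): lift of the left lock cap in m: 0 fully down, 0.016 fully up against its stop. It is captive and stays where it is left (about 8 N to move it). The cap is a ribbed red cylinder, 24 mm across and 30 mm tall, upright at (0, +125) mm from the deck centre on an ear of the shaker level with the deck; when down its underside is 3 mm and its top 33 mm above the level of the deck
- lock_right (a joint): lift of the right lock cap in m: 0 fully down, 0.016 fully up against its stop. It is captive and stays where it is left (about 8 N to move it). The cap is a ribbed red cylinder, 24 mm across and 30 mm tall, upright at (0, -125) mm from the deck centre on an ear of the shaker level with the deck; when down its underside is 3 mm and its top 33 mm above the level of the deck
- key_white_top (a point): top centre of the white key: a round spring key 24 mm across in a grey housing on the key panel, at (-122, 66) mm from the deck centre, pressed straight down
- key_white (a joint): how far the white key is down, m: 0 released, 0.006 fully down (4 N); pressed counts from 0.0035. It springs back
- key_yellow_top (a point): top centre of the yellow key: a round spring key 24 mm across in a grey housing on the key panel, at (-122, 22) mm from the deck centre, pressed straight down
- key_yellow (a joint): how far the yellow key is down, m: 0 released, 0.006 fully down (4 N); pressed counts from 0.0035. It springs back
- key_blue_top (a point): top centre of the blue key: a round spring key 24 mm across in a grey housing on the key panel, at (-122, -22) mm from the deck centre, pressed straight down
- key_blue (a joint): how far the blue key is down, m: 0 released, 0.006 fully down (4 N); pressed counts from 0.0035. It springs back
- key_green_top (a point): top centre of the green key: a round spring key 24 mm across in a grey housing on the key panel, at (-122, -66) mm from the deck centre, pressed straight down
- key_green (a joint): how far the green key is down, m: 0 released, 0.006 fully down (4 N); pressed counts from 0.0035. It springs back
- bottle_red_mid (a point): a squat white bottle with one red band; may be absent. Its body is a cylinder 44 mm across and 40 mm tall with a shoulder and neck above, 64 mm tall in all with the cap home, about 0.17 kg. This point is on its axis 30 mm above its underside; z is along the axis to the cap
- cap_red (a joint): how far the red-banded bottle's black cap stands open, m: 0 fully home, 0.010 fully out. It is captive on the bottle's neck and stays where it is left (about 7 N to move it). The cap is 25 mm across and 17 mm tall; its top is 34 mm above the bottle's listed point, along its axis, when home
- bottle_orange_mid (a point): a squat white bottle with one orange band; may be absent. Its body is a cylinder 44 mm across and 40 mm tall with a shoulder and neck above, 64 mm tall in all with the cap home, about 0.17 kg. This point is on its axis 30 mm above its underside; z is along the axis to the cap
- cap_orange (a joint): how far the orange-banded bottle's black cap stands open, m: 0 fully home, 0.010 fully out. It is captive on the bottle's neck and stays where it is left (about 7 N to move it). The cap is 25 mm across and 17 mm tall; its top is 34 mm above the bottle's listed point, along its axis, when home
- bottle_green_mid (a point): a squat white bottle with one green band; may be absent. Its body is a cylinder 44 mm across and 40 mm tall with a shoulder and neck above, 64 mm tall in all with the cap home, about 0.17 kg. This point is on its axis 30 mm above its underside; z is along the axis to the cap
- cap_green (a joint): how far the green-banded bottle's black cap stands open, m: 0 fully home, 0.010 fully out. It is captive on the bottle's neck and stays where it is left (about 7 N to move it). The cap is 25 mm across and 17 mm tall; its top is 34 mm above the bottle's listed point, along its axis, when home
- bottle_blue_mid (a point): a squat white bottle with one blue band; may be absent. Its body is a cylinder 44 mm across and 40 mm tall with a shoulder and neck above, 64 mm tall in all with the cap home, about 0.17 kg. This point is on its axis 30 mm above its underside; z is along the axis to the cap
- cap_blue (a joint): how far the blue-banded bottle's black cap stands open, m: 0 fully home, 0.010 fully out. It is captive on the bottle's neck and stays where it is left (about 7 N to move it). The cap is 25 mm across and 17 mm tall; its top is 34 mm above the bottle's listed point, along its axis, when home
- marker: a blue and white marker pen, 135 mm long, lying to the right of the bottles; leave alone
- sanding_block: a brown and grey sanding block, 85 x 47 x 26 mm, lying behind the shaker on the left; leave alone

How it is judged:
On the way, in this order (a step that is already met when the one before it is completed fails the run):
1. every bottle stands on the deck with its cap home, and both lock caps are up (x of bottle_red_mid in the frame of shaker_deck between -0.066 and 0.066 m and y of bottle_red_mid in the frame of shaker_deck between -0.076 and 0.076 m and z of bottle_red_mid in the frame of shaker_deck between 0.022 and 0.038 m and angle between each of bottle_red_mid, bottle_orange_mid, bottle_green_mid, bottle_blue_mid's own z axis and vertical below 0.15 rad and value of joint each of cap_red, cap_orange, cap_green, cap_blue below 0.002 m and x of bottle_orange_mid in the frame of shaker_deck between -0.066 and 0.066 m and y of bottle_orange_mid in the frame of shaker_deck between -0.076 and 0.076 m and z of bottle_orange_mid in the frame of shaker_deck between 0.022 and 0.038 m and x of bottle_green_mid in the frame of shaker_deck between -0.066 and 0.066 m and y of bottle_green_mid in the frame of shaker_deck between -0.076 and 0.076 m and z of bottle_green_mid in the frame of shaker_deck between 0.022 and 0.038 m and x of bottle_blue_mid in the frame of shaker_deck between -0.066 and 0.066 m and y of bottle_blue_mid in the frame of shaker_deck between -0.076 and 0.076 m and z of bottle_blue_mid in the frame of shaker_deck between 0.022 and 0.038 m and value of joint each of lock_left, lock_right above 0.013 m), for 0.2 s.
2. the white key is pressed (value of joint key_white above 0.0035 m), for 0.05 s.
3. the key of the window card's colour is pressed (((y of card_yellow_mid in the frame of shaker_deck above 0.05 m and value of joint key_yellow above 0.0035 m) or (y of card_blue_mid in the frame of shaker_deck above 0.05 m and value of joint key_blue above 0.0035 m))), for 0.05 s.
4. the green key is pressed (value of joint key_green above 0.0035 m), for 0.05 s.
At the end, for the whole second after the job is handed in: Every bottle that is present stands upright (within 0.15 rad) and at rest on the deck inside the rim, with its cap within 2 mm of fully home; both lock caps are at least 13 mm up of 16; all keys are released (all of step 1 and linear speed of each of bottle_red, bottle_orange, bottle_green, bottle_blue below 0.02 m/s and value of joint each of key_white, key_yellow, key_blue, key_green below 0.002 m); the robot touches nothing.
It fails at once if the coloured key that does not match the card in the window is pressed ((y of card_yellow_mid in the frame of shaker_deck above 0.05 m and value of joint key_blue above 0.0035 m) or (y of card_blue_mid in the frame of shaker_deck above 0.05 m and value of joint key_yellow above 0.0035 m)).
It fails at once if the green key is pressed while a bottle's cap is open or a lock cap is down (value of joint key_green above 0.0035 m and (value of joint any of cap_red, cap_orange, cap_green, cap_blue above 0.003 m or value of joint any of lock_left, lock_right below 0.012 m)).
It fails at once if the marker or the sanding block is moved more than 3 cm (distance of any of marker, sanding_block from where it was at the start of the episode above 0.03 m).
Of bottle_red, bottle_orange, bottle_green, bottle_blue only 3 to 4 are there at a start; the rules pass over those that are not, and their reading is None.
At some moment in a run one of bottle_red, bottle_orange, bottle_green, bottle_blue may be knocked a few centimetres aside while the robot is not near it.
It also fails if it takes over 210 s, if anything falls off the work surface, if the arm or the gripper's body presses on something with over 40 N, if the wrist force passes 120 N, or if a joint passes its speed limit or range.

## Working session

There is one attempt and no reset: what is moved stays moved. The work goes in short steps, Python scripts to look and compute and a tool call to move; the robot and the scene stay as the last step left them, time stands still between calls to the robot, and variables do not carry over. Pictures are saved under pics/ and viewed, at most 14 in all, crops included, and the job is handed in when it is done.

Besides the shell and the picture viewer there is one more tool, called by a JSON object that holds its "name" and its "arguments", one argument or row to a line. jog_arm: Moves the arm, as the interface text tells. Its arguments: {"type":"object","properties":{"targets":{"type":"array","items":{"type":"object","properties":{"dp":{"type":"array","items":{"type":"number"}},"rot":{"type":"array","items":{"type":"number"}},"claw":{"type":"number"}}}},"newtons":{"type":"number"}},"required":["targets"]}

```bash
mkdir -p pics; ls; cat > h.py <<'E'
import numpy as np,cv2
from cell import env
from scipy.spatial.transform import Rotation as R
def grab(n):
    p=env.camera_params(n); im,d=env.grab_frame(n); return im,d,p
def K(p):
    f=240/np.tan(np.radians(p["vertical_fov"])/2); return np.array([[f,0,p["cx"]],[0,f,p["cy"]],[0,0,1.]])
def rays(p,uv):
    q=cv2.undistortPoints(np.array(uv,float).reshape(-1,1,2),K(p),np.array(p["dist_coeffs"])).reshape(-1,2)
    return np.c_[q,np.ones(len(q))]
def atz(p,uv,z):
    T=np.array(p["world_from_camera"]); r=rays(p,uv)@T[:3,:3].T; o=T[:3,3]
    return o+r*((z-o[2])/r[:,2])[:,None]
def cloud(p,d):
    v,u=np.mgrid[0:480,0:640]; r=rays(p,np.c_[u.ravel(),v.ravel()])*d.reshape(-1,1)
    T=np.array(p["world_from_camera"]); return (r@T[:3,:3].T+T[:3,3]).reshape(480,640,3)
def save(n,im): cv2.imwrite("pics/"+n,im[...,::-1])
E
python3 - <<'E'
from h import *
print(env.read_state(), env.nose_length)
for n in("top","scene"):
    im,d,p=grab(n); save(n+"0.png",im); np.savez(n+"0",im=im,d=d); print(n,np.round(p["world_from_camera"],3).tolist(),p["vertical_fov"])
    c=cloud(p,d)
    for q in ["bottle_red_mid","bottle_orange_mid","bottle_green_mid","bottle_blue_mid","lock_left","lock_right","key_white_top","key_green_top","card_yellow_mid","card_blue_mid","marker","sanding_block"]:
        for r in env.find_in(n,q)[:2]:
            b=r["box"]; u,v=b[0]+b[2]/2,b[1]+b[3]/2
            print(q,round(r["p"],2),np.round(b),np.round(c[min(int(v),479),min(int(u),639)],3))
E
```

```text
pics
{'time_s': 0.0, 'qpos': array([ 1.06601118e+00,  2.87199526e-01,  1.57815980e+00, -1.24009801e-05,
        1.27856300e+00, -1.49998186e-01]), 'joint_vel': array([-7.52736498e-04,  2.67795222e-03, -7.77106760e-04, -3.43244830e-04,
       -4.56845122e-04,  5.36295708e-05]), 'joint_torque': array([-7.73835800e-04, -4.05971074e+01, -2.92628253e+01, -7.97999405e-05,
        5.75276950e-03,  5.26286588e-07]), 'tcp_pos': array([0.23413667, 0.63238093, 0.21893392]), 'tool_rot': array([-0.55424367, -3.09156439,  0.00347025]), 'contact_force': array([ 0.10930322,  0.51345587, -0.63311992]), 'torque': array([ 0.0327417 , -0.01510985, -0.00642572]), 'gripper_force': 0.0, 'opening': 0.08541963011726408} 0.019
top [[-0.007, -0.993, 0.118, 0.449], [-1.0, 0.006, -0.009, -0.008], [0.009, -0.118, -0.993, 1.021], [0.0, 0.0, 0.0, 1.0]] 53.61601043927782
bottle_red_mid 0.83 [416. 201.  26.  20.] [ 0.613 -0.248  0.065]
bottle_green_mid 0.87 [361. 282.  20.  19.] [ 0.45  -0.127  0.071]
bottle_blue_mid 0.73 [345. 182.  19.  23.] [ 0.65  -0.097  0.065]
lock_left 0.62 [178. 215.  12.  12.] [0.592 0.246 0
[... 1155 characters left out ...]
2.  15.  16.] [0.561 0.006 0.059]
key_white_top 0.61 [248. 312.  17.  12.] [0.462 0.208 0.056]
key_white_top 0.35 [325. 217.  21.  25.] [ 0.638 -0.091  0.039]
key_green_top 0.66 [313. 284.  17.  13.] [0.451 0.079 0.058]
card_yellow_mid 0.56 [222. 325.  23.  20.] [0.464 0.252 0.039]
card_yellow_mid 0.27 [252. 312.  16.  12.] [0.459 0.204 0.056]
card_blue_mid 0.61 [294. 293.  17.  12.] [0.457 0.119 0.056]
card_blue_mid 0.58 [334. 282.  22.  13.] [0.45  0.027 0.039]
marker 0.71 [406. 201.  34.  24.] [ 0.605 -0.348  0.009]
marker 0.28 [113. 288.  45.  35.] [0.667 0.357 0.024]
sanding_block 0.71 [115. 286.  47.  35.] [0.664 0.353 0.024]
sanding_block 0.51 [221. 326.  25.  18.] [0.468 0.25  0.038]
```

```bash
python3 - <<'E'
from h import *
a=np.load("top0.npz")["im"]; save("top0c.png",cv2.resize(a[140:330,120:500],(800,400),interpolation=cv2.INTER_CUBIC))
a=np.load("scene0.npz")["im"]; save("scene0c.png",cv2.resize(a[150:390,100:460],(800,533),interpolation=cv2.INTER_CUBIC))
E
```

```text
(no output)
```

View pics/top0c.png

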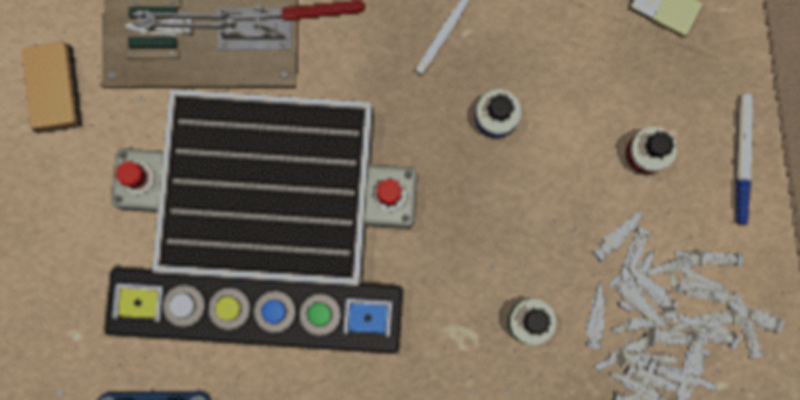

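View pics/scene0c.png

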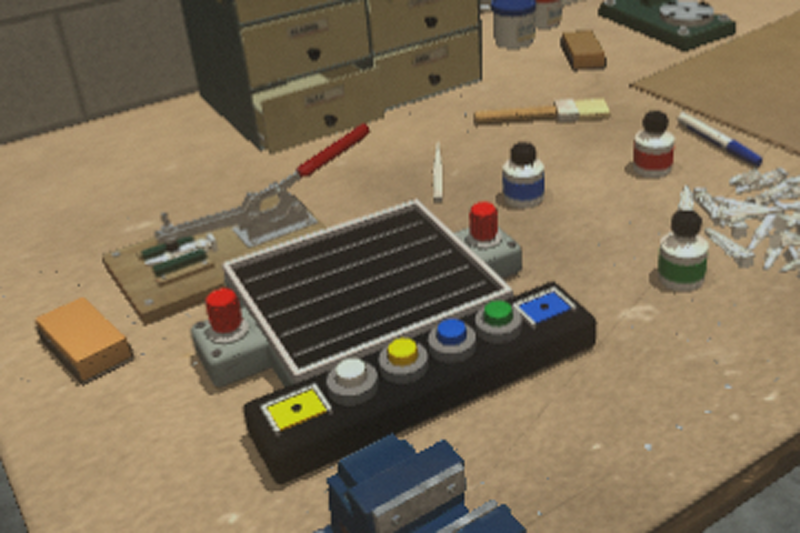

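Three bottles are present: red at crop (652,150), blue at (498,112) and green at (533,322). The yellow card is in the left window. There is a toggle clamp behind the shaker and a vise in front of it. Next I'll measure the shaker frame and the bottles.

```bash
cat > meas.py <<'E'
from h import *
def comps(m,c,im,name,zr,minn=8):
    z=c[...,2]; m=m&(z>zr[0])&(z<zr[1])
    n,l,s,ce=cv2.connectedComponentsWithStats(m.astype(np.uint8))
    for i in range(1,n):
        if s[i,4]>=minn:
            P=c[l==i]; print(name,s[i,4],np.round(ce[i]),"med",np.round(np.median(P,0),4),"midrange",np.round((P.min(0)+P.max(0))/2,4),"zmax",round(P[:,2].max(),4))
E
python3 - <<'E'
from meas import *
for n in("top","scene"):
    a=np.load(n+"0.npz"); im,d=a["im"],a["d"]; p=env.camera_params(n); c=cloud(p,d)
    h=cv2.cvtColor(im,cv2.COLOR_RGB2HSV); H,S,V=[h[...,i].astype(int) for i in range(3)]
    sat=(S>120)&(V>70); ok=(c[...,0]>.35)&(c[...,0]<.75)
    print(n)
    comps(ok&sat&((H<8)|(H>172)),c,im,"red",(.055,.1))
    comps(ok&sat&(H>22)&(H<35),c,im,"yel",(.03,.07))
    comps(ok&sat&(H>100)&(H<125),c,im,"blu",(.03,.07))
    comps(ok&sat&(H>45)&(H<85),c,im,"grn",(.03,.07))
    comps(ok&(V<90)&(c[...,1]<-.04),c,im,"cap",(.052,.1))
    # rim
    m=ok&(c[...,2]>.03)&(c[...,2]<.055)&(S<60)&(V>110)
    comps(m,c,im,"rim",(.03,.055),60)
E
```

```text
top
red 177 [273. 145.] med [0.7458 0.0695 0.0832] midrange [0.7457 0.0682 0.0816] zmax 0.0987
red 117 [181. 222.] med [0.5904 0.252  0.0729] midrange [0.5905 0.2533 0.0663] zmax 0.0765
red 106 [304. 231.] med [0.5714 0.0055 0.0717] midrange [0.5723 0.0056 0.0663] zmax 0.077
yel 209 [185. 284.] med [0.4671 0.2501 0.0401] midrange [0.4672 0.2501 0.0392] zmax 0.0451
yel 95 [228. 286.] med [0.4621 0.1592 0.0583] midrange [0.4621 0.159  0.0577] zmax 0.0619
blu 87 [249. 288.] med [0.4578 0.1163 0.058 ] midrange [0.4588 0.1159 0.0587] zmax 0.0626
blu 208 [294. 291.] med [0.451  0.027  0.0398] midrange [0.4501 0.0272 0.0388] zmax 0.0441
blu 11 [172. 336.] med [0.3647 0.2671 0.0612] midrange [0.3648 0.2667 0.0615] zmax 0.0634
blu 24 [199. 336.] med [0.364  0.214  0.0603] midrange [0.3641 0.214  0.0609] zmax 0.064
grn 65 [271. 289.] med [0.4554 0.0727 0.0583] midrange [0.4554 0.0719 0.0585] zmax 0.0625
cap 112 [357. 191.] med [ 0.6544 -0.1038  0.0633] midrange [ 0.6556 -0.1039  0.0601] zmax 0.0678
cap 128 [433. 208.] med [ 0.6167 -0.257   0.0681] midrange [ 0.6165 -0.2578  0.0628] zmax 0.0725
[... 2840 characters left out ...]
441 0.0409] midrange [0.562  0.1086 0.0426] zmax 0.055
rim 128 [472. 249.] med [ 0.3925 -0.2717  0.0373] midrange [ 0.3944 -0.2763  0.0363] zmax 0.0423
rim 177 [407. 261.] med [ 0.4384 -0.125   0.04  ] midrange [ 0.4452 -0.133   0.0402] zmax 0.0471
rim 163 [333. 290.] med [0.453  0.0549 0.0408] midrange [0.4599 0.0456 0.04  ] zmax 0.0479
rim 323 [204. 302.] med [0.5774 0.2556 0.0337] midrange [0.5885 0.2549 0.0345] zmax 0.0389
rim 90 [303. 304.] med [0.4504 0.1238 0.0459] midrange [0.4572 0.1167 0.0459] zmax 0.0479
rim 94 [281. 313.] med [0.454  0.1669 0.0459] midrange [0.4602 0.1605 0.0453] zmax 0.0477
rim 94 [232. 331.] med [0.479  0.2481 0.0388] midrange [0.4704 0.2484 0.0369] zmax 0.0415
```

```bash
cat >> h.py <<'E'
C=np.array([.581,.1294]); YAW=-.0725
X=np.array([np.cos(YAW),np.sin(YAW)]); Y=np.array([-X[1],X[0]])
def deck(p): q=np.array(p[:2])-C; return np.array([q@X,q@Y])
def st():
    s=env.read_state(); r=R.from_rotvec(s["tool_rot"]).as_matrix()
    print("t",round(s["time_s"],2),"deck",np.round(deck(s["tcp_pos"]),4),"z",round(s["tcp_pos"][2],4),"yaw err deg",round(np.degrees(np.arctan2(r[1,1],r[0,1])-YAW),2),"zax",np.round(r[:,2],3),"F",np.round(s["contact_force"],1),"open",round(s["opening"],4),"grip",round(s["gripper_force"],1)); return s
E
python3 - <<'E'
from h import *
st()
for n,p in dict(red=(.6166,-.2575),blue=(.655,-.1036),green=(.4475,-.1333),tip=(0,0)).items(): print(n,np.round(deck(p),4))
E
```

```text
t 1.3 deck [-0.3821  0.4771] z 0.2203 yaw err deg 73.83 zax [-0.  0. -1.] F [-0.2  0.2  0.4] open 0.0855 grip 0.0
red [ 0.0635 -0.3833]
blue [ 0.0907 -0.227 ]
green [-0.1141 -0.2717]
tip [-0.5701 -0.1711]
```

{"name": "jog_arm", "arguments": {
  "targets": [
    {"rot": [0,0,10.55]},
    {"rot": [0,0,10.55]},
    {"rot": [0,0,10.55]},
    {"rot": [0,0,10.55]},
    {"rot": [0,0,10.55]},
    {"rot": [0,0,10.55]},
    {"rot": [0,0,10.53]},
    {}
  ]
}}

```text
invalid input at $.targets[0]: expected keys dp, rot, claw
```

{"name": "jog_arm", "arguments": {
  "targets": [
    {"dp": [0,0,0],"rot": [0,0,10.55],"claw": 1},
    {"dp": [0,0,0],"rot": [0,0,10.55],"claw": 1},
    {"dp": [0,0,0],"rot": [0,0,10.55],"claw": 1},
    {"dp": [0,0,0],"rot": [0,0,10.55],"claw": 1},
    {"dp": [0,0,0],"rot": [0,0,10.55],"claw": 1},
    {"dp": [0,0,0],"rot": [0,0,10.55],"claw": 1},
    {"dp": [0,0,0],"rot": [0,0,10.53],"claw": 1},
    {"dp": [0,0,0],"rot": [0,0,0],"claw": 0.2}
  ]
}}

```text
time_s: 2.3
tcp_pos: [0.2345, 0.6329, 0.2203]
tool_rot: [2.298, 2.142, 0.0]
contact_force: [0.1, 0.6, 0.5]
opening: 0.0697
gripper_force: 0.0
```

{"name": "jog_arm", "arguments": {
  "targets": [
    {"dp": [-0.044,0.04775,0],"rot": [0,0,0],"claw": 0.2},
    {"dp": [-0.044,0.04775,0],"rot": [0,0,0],"claw": 0.2},
    {"dp": [-0.044,0.04775,0],"rot": [0,0,0],"claw": 0.2},
    {"dp": [-0.044,0.04775,0],"rot": [0,0,0],"claw": 0.2},
    {"dp": [-0.044,0.04775,0],"rot": [0,0,0],"claw": 0.2},
    {"dp": [-0.044,0.04775,0],"rot": [0,0,0],"claw": 0.2},
    {"dp": [-0.044,0.04775,0],"rot": [0,0,0],"claw": 0.2},
    {"dp": [-0.044,0.04775,0],"rot": [0,0,0],"claw": 0.2}
  ]
}}

```text
time_s: 3.3
tcp_pos: [0.5779, 0.2668, 0.2206]
tool_rot: [2.297, 2.143, 0.001]
contact_force: [0.6, 1.1, -0.5]
opening: 0.0512
gripper_force: 0.0
```

```bash
python3 - <<'E'
from meas import *
st()
im,d,p=grab("wrist"); save("w1.png",im); c=cloud(p,d)
h=cv2.cvtColor(im,cv2.COLOR_RGB2HSV); H,S,V=[h[...,i].astype(int) for i in range(3)]
comps((S>120)&(V>60)&((H<8)|(H>172)),c,im,"red",(.03,.12),50)
print(np.round(p["world_from_camera"],3))
E
```

```text
t 3.3 deck [-0.0131  0.1368] z 0.2206 yaw err deg 0.2 zax [ 0.001  0.    -1.   ] F [ 0.6  1.1 -0.5] open 0.0512 grip 0.0
red 690 [342. 226.] med [0.592  0.2581 0.0726] midrange [0.5924 0.2545 0.0563] zmax 0.0752
red 104 [336. 413.] med [0.5733 0.0164 0.0473] midrange [0.5734 0.0124 0.048 ] zmax 0.0541
[[ 0.998 -0.065 -0.022  0.583]
 [-0.069 -0.947 -0.314  0.348]
 [ 0.     0.315 -0.949  0.374]
 [ 0.     0.     0.     1.   ]]
```

View pics/w1.png

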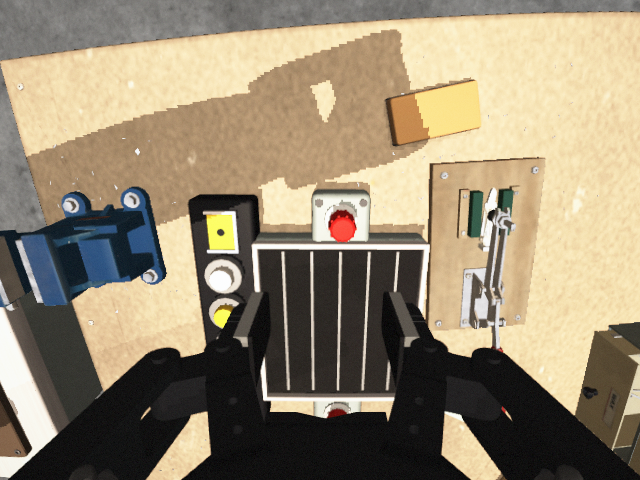

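The left lock cap is at about (342,226), which matches the model at deck (0,0.125). I'll lower onto it and grip.

{"name": "jog_arm", "arguments": {
  "targets": [
    {"dp": [0,0,0.05],"rot": [0,0,0],"claw": 0.2},
    {"dp": [0,0,0.05],"rot": [0,0,0],"claw": 0.2},
    {"dp": [0,0,0.035],"rot": [0,0,0],"claw": 0.2},
    {"dp": [0,0,0.02],"rot": [0,0,0],"claw": 0.2},
    {"dp": [0,0,0],"rot": [0,0,0],"claw": 0.2},
    {"dp": [0,0,0],"rot": [0,0,0],"claw": 0.2}
  ]
}}

```text
time_s: 4.1
tcp_pos: [0.578, 0.2689, 0.0674]
tool_rot: [2.299, 2.139, 0.005]
contact_force: [-0.8, -0.1, 0.4]
opening: 0.0511
gripper_force: 0.0
```

{"name": "jog_arm", "arguments": {
  "targets": [
    {"dp": [0,0,0],"rot": [0,0,0],"claw": -1},
    {"dp": [0,0,0],"rot": [0,0,0],"claw": -1},
    {"dp": [0,0,0],"rot": [0,0,0],"claw": -1},
    {"dp": [0,0,0],"rot": [0,0,0],"claw": -1},
    {"dp": [0,0,0],"rot": [0,0,0],"claw": -1},
    {"dp": [0,0,0],"rot": [0,0,0],"claw": -1},
    {"dp": [0,0,0],"rot": [0,0,0],"claw": -1}
  ],
  "newtons": 60
}}

```text
time_s: 4.97
tcp_pos: [0.5766, 0.2683, 0.0653]
tool_rot: [-2.301, -2.139, 0.0]
contact_force: [-0.3, -0.8, -0.3]
opening: 0.0001
gripper_force: 0.0
```

```bash
python3 -c "
from h import *
st()"
```

```text
t 4.97 deck [-0.0144  0.1383] z 0.0653 yaw err deg -0.01 zax [-0. -0. -1.] F [-0.3 -0.8 -0.3] open 0.0001 grip 0.0
```

{"name": "jog_arm", "arguments": {
  "targets": [
    {"dp": [0,0,-0.03],"rot": [0,0,0],"claw": 0.2},
    {"dp": [0,0,-0.03],"rot": [0,0,0],"claw": 0.2},
    {"dp": [-0.0133,0.0144,0],"rot": [0,0,0],"claw": 0.2},
    {"dp": [0,0,0],"rot": [0,0,0],"claw": 0.2},
    {"dp": [0,0,0],"rot": [0,0,0],"claw": 0.2}
  ]
}}

```text
time_s: 5.6
tcp_pos: [0.5891, 0.2534, 0.1232]
tool_rot: [-2.3, -2.137, 0.005]
contact_force: [0.0, -0.1, -0.3]
opening: 0.0509
gripper_force: 0.0
```

```bash
python3 -c "
from h import *
st()"
```

```text
t 5.6 deck [-0.0009  0.1243] z 0.1232 yaw err deg -0.05 zax [-0.003 -0.001 -1.   ] F [ 0.  -0.1 -0.3] open 0.0509 grip 0.0
```

{"name": "jog_arm", "arguments": {
  "targets": [
    {"dp": [0.001,0.001,0.03],"rot": [0,0,0],"claw": 0.2},
    {"dp": [0,0,0.03],"rot": [0,0,0],"claw": 0.2},
    {"dp": [0,0,0.002],"rot": [0,0,0],"claw": 0.2},
    {"dp": [0,0,0],"rot": [0,0,0],"claw": -1},
    {"dp": [0,0,0],"rot": [0,0,0],"claw": -1},
    {"dp": [0,0,0],"rot": [0,0,0],"claw": -1},
    {"dp": [0,0,0],"rot": [0,0,0],"claw": -1},
    {"dp": [0,0,0],"rot": [0,0,0],"claw": -1}
  ],
  "newtons": 60
}}

```text
time_s: 6.6
tcp_pos: [0.5912, 0.255, 0.0637]
tool_rot: [2.3, 2.139, 0.001]
contact_force: [-0.6, 0.2, 0.2]
opening: 0.0002
gripper_force: 0.0
```

The fingers shut on nothing, so I'll look.

```bash
python3 - <<'E'
from meas import *
st()
im,d,p=grab("wrist"); im2,d2,p2=grab("scene"); a=cv2.resize(im2[220:340,120:280],(640,480),interpolation=cv2.INTER_CUBIC)
save("w2.png",cv2.resize(np.hstack([im,a]),(800,300)))
print(env.find_in("scene","lock_left"),env.find_in("wrist","lock_left"))
E
```

```text
t 6.6 deck [0.0011 0.126 ] z 0.0637 yaw err deg -0.01 zax [ 0.  0. -1.] F [-0.6  0.2  0.2] open 0.0002 grip 0.0
[{'box': [190.9, 283.4, 18.0, 16.9], 'p': 0.62}, {'box': [309.4, 243.2, 17.8, 17.1], 'p': 0.58}] [{'box': [301.7, 263.1, 57.0, 38.7], 'p': 0.71}]
```

View pics/w2.png

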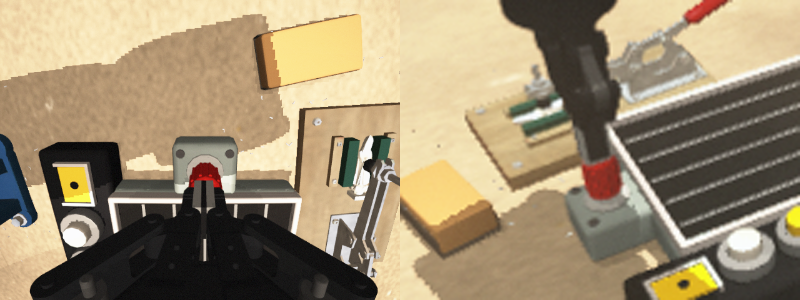

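The red cap sits just ahead of the shut fingertips, on the +y side in the wrist view. I'll check where the tips and the cap really are using depth.

```bash
python3 - <<'E'
from meas import *
for n in("wrist","scene"):
    im,d,p=grab(n); c=cloud(p,d)
    h=cv2.cvtColor(im,cv2.COLOR_RGB2HSV); H,S,V=[h[...,i].astype(int) for i in range(3)]
    near=(abs(c[...,0]-.59)<.06)&(abs(c[...,1]-.255)<.05)
    comps(near&(S>120)&(V>60)&((H<8)|(H>172)),c,im,n+" red",(.03,.12),10)
    P=c[near&(V<75)&(c[...,2]>.03)&(c[...,2]<.13)]
    for a in np.arange(.03,.13,.01):
        q=P[(P[:,2]>=a)&(P[:,2]<a+.01)]
        if len(q)>5: print(n,"dark z",round(a,2),len(q),"x",np.round(np.percentile(q[:,0],[5,95]),4),"y",np.round(np.percentile(q[:,1],[5,95]),4))
    if n=="wrist":
        for v in range(260,310,8): print(v,[tuple(np.round(c[v,u],3)) for u in (325,)])
E
```

```text
wrist red 1350 [329. 280.] med [0.5936 0.2645 0.063 ] midrange [0.5924 0.2609 0.062 ] zmax 0.086
wrist dark z 0.03 1798 x [0.5342 0.6439] y [0.2063 0.2224]
wrist dark z 0.07 14 x [0.5873 0.5934] y [0.2651 0.2672]
wrist dark z 0.08 396 x [0.5796 0.6038] y [0.2618 0.2671]
wrist dark z 0.09 539 x [0.579  0.6042] y [0.2616 0.2672]
wrist dark z 0.1 443 x [0.5788 0.6044] y [0.2614 0.2672]
wrist dark z 0.11 1663 x [0.5725 0.611 ] y [0.2494 0.2696]
wrist dark z 0.12 5941 x [0.5592 0.6236] y [0.2476 0.2702]
260 [(np.float64(0.591), np.float64(0.264), np.float64(0.038))]
268 [(np.float64(0.592), np.float64(0.266), np.float64(0.053))]
276 [(np.float64(0.592), np.float64(0.266), np.float64(0.063))]
284 [(np.float64(0.592), np.float64(0.266), np.float64(0.071))]
292 [(np.float64(0.592), np.float64(0.266), np.float64(0.08))]
300 [(np.float64(0.592), np.float64(0.267), np.float64(0.088))]
308 [(np.float64(0.592), np.float64(0.267), np.float64(0.095))]
scene red 199 [201. 291.] med [0.5809 0.2572 0.0593] midrange [0.5936 0.2547 0.0546] zmax 0.0744
scene dark z 0.03 248 x [0.5357 0.6387] y [0.2057 0.2221]
scene dark z 0.08 32 x [0.5752 0.5798] y [0.2508 0.2627]
scene dark z 0.09 38 x [0.5749 0.5793] y [0.2512 0.2628]
scene dark z 0.1 27 x [0.5742 0.58  ] y [0.2506 0.2625]
scene dark z 0.11 12 x [0.5593 0.606 ] y [0.2595 0.2676]
scene dark z 0.12 56 x [0.5525 0.5881] y [0.2497 0.2693]
```

{"name": "jog_arm", "arguments": {
  "targets": [
    {"dp": [0,0,-0.03],"rot": [0,0,0],"claw": -1},
    {"dp": [0,0,-0.03],"rot": [0,0,0],"claw": -1},
    {"dp": [0,0,0],"rot": [0,0,0],"claw": -1}
  ]
}}

```text
time_s: 7.28
tcp_pos: [0.5932, 0.2556, 0.1267]
tool_rot: [2.298, 2.137, 0.009]
contact_force: [1.2, 0.4, 0.2]
opening: -0.0
gripper_force: 0.0
```

```bash
python3 - <<'E'
from meas import *
st()
out=[]
for n in("wrist","scene"):
    im,d,p=grab(n); c=cloud(p,d)
    h=cv2.cvtColor(im,cv2.COLOR_RGB2HSV); H,S,V=[h[...,i].astype(int) for i in range(3)]
    near=(abs(c[...,0]-.59)<.06)&(abs(c[...,1]-.255)<.05)
    comps(near&(S>120)&(V>60)&((H<8)|(H>172)),c,im,n+" red",(.03,.12),10)
    P=c[near&(V<110)&(c[...,2]>.06)&(c[...,2]<.2)]
    for a in np.arange(.05,.2,.01):
        q=P[(P[:,2]>=a)&(P[:,2]<a+.01)]
        if len(q)>5: print(n,"dark z",round(a,2),len(q),"x",np.round(np.percentile(q[:,0],[5,95]),4),"y",np.round(np.percentile(q[:,1],[5,95]),4))
    out.append(im[180:360,200:440] if n=="wrist" else cv2.resize(im[210:330,120:280],(240,180),interpolation=cv2.INTER_CUBIC))
save("w3.png",cv2.resize(np.hstack(out),(800,300),interpolation=cv2.INTER_CUBIC))
E
```

```text
t 7.28 deck [0.0031 0.1267] z 0.1267 yaw err deg -0.0 zax [ 0.006  0.002 -1.   ] F [1.2 0.4 0.2] open -0.0 grip 0.0
wrist red 1411 [324. 251.] med [0.5926 0.2588 0.0725] midrange [0.5924 0.2487 0.0549] zmax 0.075
wrist dark z 0.06 91 x [0.5815 0.6029] y [0.2563 0.267 ]
wrist dark z 0.14 515 x [0.5821 0.605 ] y [0.2625 0.268 ]
wrist dark z 0.15 812 x [0.5813 0.606 ] y [0.2623 0.268 ]
wrist dark z 0.16 933 x [0.5812 0.6058] y [0.2623 0.268 ]
wrist dark z 0.17 1095 x [0.5818 0.6054] y [0.2484 0.269 ]
wrist dark z 0.18 3813 x [0.5641 0.6223] y [0.2492 0.2707]
wrist dark z 0.19 7998 x [0.5574 0.6284] y [0.2464 0.2707]
scene red 250 [200. 290.] med [0.5826 0.2563 0.0627] midrange [0.5943 0.2548 0.0532] zmax 0.073
scene dark z 0.13 8 x [0.5788 0.5852] y [0.252  0.2639]
scene dark z 0.14 59 x [0.5761 0.5863] y [0.2498 0.2662]
scene dark z 0.15 64 x [0.5751 0.5855] y [0.2494 0.2663]
scene dark z 0.16 62 x [0.5754 0.5877] y [0.2495 0.2662]
scene dark z 0.17 15 x [0.5619 0.6001] y [0.2542 0.2692]
scene dark z 0.18 79 x [0.5541 0.6032] y [0.2504 0.2693]
scene dark z 0.19 63 x [0.5452 0.5767] y [0.2498 0.2701]
```

View pics/w3.png

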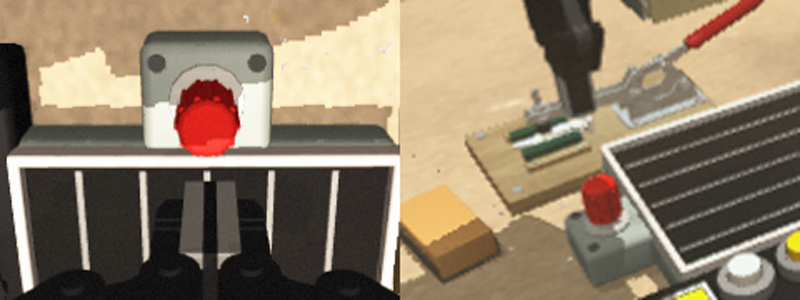

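```bash
python3 - <<'E'
from meas import *
s=st(); print(env.nose_length)
for n in("wrist","scene","top"):
    im,d,p=grab(n); c=cloud(p,d)
    near=(abs(c[...,0]-.592)<.03)&(abs(c[...,1]-.255)<.03)
    P=c[near]
    for a in np.arange(.08,.17,.01):
        q=P[(P[:,2]>=a)&(P[:,2]<a+.01)]
        if len(q)>3: print(n,"z",round(a,2),len(q),"x",np.round(np.percentile(q[:,0],[5,95]),4),"y",np.round(np.percentile(q[:,1],[5,95]),4))
T=R.from_rotvec(s["tool_rot"]).as_matrix()
W=np.array(env.camera_params("wrist")["world_from_camera"]); print(np.round(T.T@(W[:3,3]-s["tcp_pos"]),4),np.round(T.T@W[:3,:3],3))
E
```

```text
t 7.38 deck [0.0007 0.1259] z 0.1229 yaw err deg -0.01 zax [-0. -0. -1.] F [ 0.1  0.3 -0.4] open -0.0001 grip 0.0
0.019
wrist z 0.13 116 x [0.5846 0.598 ] y [0.2629 0.2673]
wrist z 0.14 708 x [0.5795 0.6033] y [0.2618 0.2674]
wrist z 0.15 875 x [0.579  0.6036] y [0.2617 0.2673]
wrist z 0.16 852 x [0.5796 0.6033] y [0.2616 0.2674]
scene z 0.13 43 x [0.5765 0.5879] y [0.2458 0.2658]
scene z 0.14 67 x [0.5742 0.5852] y [0.2463 0.2657]
scene z 0.15 78 x [0.5738 0.5891] y [0.2455 0.2656]
scene z 0.16 45 x [0.5746 0.5884] y [0.2467 0.2655]
top z 0.14 26 x [0.5763 0.6002] y [0.2426 0.2504]
top z 0.15 21 x [0.5763 0.5995] y [0.2425 0.2481]
top z 0.16 15 x [0.5804 0.594 ] y [0.2426 0.2464]
[ 0.0816 -0.0004 -0.1513] [[ 0.    -0.949 -0.316]
 [ 1.     0.001 -0.003]
 [ 0.003 -0.316  0.949]]
```

Both cameras put the shut tips about 10 mm above the reported TCP height, so the fingers effectively end short of it. I'll use that measured offset and grip lower.

{"name": "jog_arm", "arguments": {
  "targets": [
    {"dp": [0,0,0],"rot": [0,0,0],"claw": 0.2},
    {"dp": [0,0,0.03],"rot": [0,0,0],"claw": 0.2},
    {"dp": [0,0,0.03],"rot": [0,0,0],"claw": 0.2},
    {"dp": [0,0,0.02],"rot": [0,0,0],"claw": 0.2},
    {"dp": [0,0,0.01],"rot": [0,0,0],"claw": 0.2},
    {"dp": [0,0,0],"rot": [0,0,0],"claw": 0.2}
  ]
}}

```text
time_s: 8.28
tcp_pos: [0.5908, 0.2549, 0.0327]
tool_rot: [-2.3, -2.139, 0.002]
contact_force: [-0.6, -0.2, 0.4]
opening: 0.0511
gripper_force: 0.0
```

{"name": "jog_arm", "arguments": {
  "targets": [
    {"dp": [0,0,0],"rot": [0,0,0],"claw": -0.3},
    {"dp": [0,0,0],"rot": [0,0,0],"claw": -1},
    {"dp": [0,0,0],"rot": [0,0,0],"claw": -1},
    {"dp": [0,0,0],"rot": [0,0,0],"claw": -1},
    {"dp": [0,0,0],"rot": [0,0,0],"claw": -1}
  ],
  "newtons": 60
}}

```text
time_s: 8.9
tcp_pos: [0.5924, 0.2553, 0.035]
tool_rot: [2.299, 2.138, 0.004]
contact_force: [0.3, -1.0, 6.0]
opening: 0.0222
gripper_force: 59.1
```

{"name": "jog_arm", "arguments": {
  "targets": [
    {"dp": [0,0,-0.006],"rot": [0,0,0],"claw": -1},
    {"dp": [0,0,-0.006],"rot": [0,0,0],"claw": -1},
    {"dp": [0,0,-0.004],"rot": [0,0,0],"claw": -1},
    {"dp": [0,0,-0.003],"rot": [0,0,0],"claw": -1},
    {"dp": [0,0,0],"rot": [0,0,0],"claw": -1}
  ]
}}

```text
time_s: 9.52
tcp_pos: [0.5923, 0.2552, 0.0465]
tool_rot: [2.3, 2.137, 0.01]
contact_force: [16.8, 5.4, -24.3]
opening: 0.022
gripper_force: 60.9
```

```bash
cat >> meas.py <<'E'
def red(n):
    im,d,p=grab(n); c=cloud(p,d)
    h=cv2.cvtColor(im,cv2.COLOR_RGB2HSV); H,S,V=[h[...,i].astype(int) for i in range(3)]
    comps((S>120)&(V>60)&((H<8)|(H>172))&(c[...,0]<.65)&(c[...,0]>.5)&(c[...,1]>-.1),c,im,n+" red",(.03,.12),10)
E
python3 - <<'E'
from meas import *
st(); red("scene"); red("wrist")
E
```

```text
t 9.53 deck [0.0021 0.1263] z 0.0465 yaw err deg -0.05 zax [ 0.006  0.002 -1.   ] F [ 16.8   5.4 -24.3] open 0.022 grip 60.9
scene red 186 [317. 249.] med [0.5653 0.009  0.0604] midrange [0.5701 0.0056 0.0555] zmax 0.0707
scene red 24 [192. 285.] med [0.5933 0.2655 0.071 ] midrange [0.5867 0.2665 0.0792] zmax 0.1001
wrist red 3883 [326. 325.] med [0.5926 0.2619 0.0835] midrange [0.5907 0.2368 0.0605] zmax 0.0862
```

Left cap is at its stop (top at about 0.085). Now I'll release it and do the right one.

{"name": "jog_arm", "arguments": {
  "targets": [
    {"dp": [0,0,0.003],"rot": [0,0,0],"claw": 0.2},
    {"dp": [0,0,0],"rot": [0,0,0],"claw": 0.2},
    {"dp": [0,0,0],"rot": [0,0,0],"claw": 0.2},
    {"dp": [0,0,0],"rot": [0,0,0],"claw": 0.2},
    {"dp": [0,0,-0.05],"rot": [0,0,0],"claw": 0.2},
    {"dp": [0,0,-0.03],"rot": [0,0,0],"claw": 0.2},
    {"dp": [0,0,0],"rot": [0,0,0],"claw": 0.2}
  ]
}}

```text
time_s: 10.5
tcp_pos: [0.5934, 0.2557, 0.1338]
tool_rot: [2.298, 2.137, 0.011]
contact_force: [0.6, 0.4, 0.1]
opening: 0.0514
gripper_force: 0.0
```

{"name": "jog_arm", "arguments": {
  "targets": [
    {"dp": [-0.05,0,0],"rot": [0,0,0],"claw": 0.2},
    {"dp": [-0.05,0,0],"rot": [0,0,0],"claw": 0.2},
    {"dp": [-0.05,0,0],"rot": [0,0,0],"claw": 0.2},
    {"dp": [-0.05,0,0],"rot": [0,0,0],"claw": 0.2},
    {"dp": [-0.05,0,0],"rot": [0,0,0],"claw": 0.2},
    {"dp": [0,0,0],"rot": [0,0,0],"claw": 0.2},
    {"dp": [0,0,0],"rot": [0,0,0],"claw": 0.2}
  ]
}}

```text
time_s: 11.38
tcp_pos: [0.5723, 0.006, 0.1283]
tool_rot: [-2.3, -2.137, 0.001]
contact_force: [0.7, -0.3, 0.2]
opening: 0.0516
gripper_force: 0.0
```

```bash
python3 - <<'E'
from meas import *
st(); red("scene"); red("wrist"); red("top")
E
```

```text
t 11.38 deck [ 0.0002 -0.1237] z 0.1283 yaw err deg -0.04 zax [-0.002  0.001 -1.   ] F [ 0.7 -0.3  0.2] open 0.0516 grip 0.0
scene red 186 [317. 249.] med [0.5658 0.0095 0.0604] midrange [0.5706 0.0055 0.0558] zmax 0.0712
scene red 248 [199. 284.] med [0.5823 0.2564 0.0745] midrange [0.5884 0.2545 0.0689] zmax 0.0844
wrist red 1353 [328. 249.] med [0.5743 0.0095 0.0706] midrange [0.5741 0.0057 0.0552] zmax 0.0731
top red 133 [180. 222.] med [0.5892 0.2507 0.0843] midrange [0.591  0.2587 0.0617] zmax 0.0887
```

{"name": "jog_arm", "arguments": {
  "targets": [
    {"dp": [-0.001,0.001,0.03],"rot": [0,0,0],"claw": 0.2},
    {"dp": [0,0,0.03],"rot": [0,0,0],"claw": 0.2},
    {"dp": [0,0,0.023],"rot": [0,0,0],"claw": 0.2},
    {"dp": [0,0,0.01],"rot": [0,0,0],"claw": 0.2},
    {"dp": [0,0,0],"rot": [0,0,0],"claw": 0.2}
  ]
}}

```text
time_s: 12.15
tcp_pos: [0.5736, 0.0053, 0.0358]
tool_rot: [-2.299, -2.14, 0.001]
contact_force: [0.6, 0.5, 0.1]
opening: 0.0518
gripper_force: 0.0
```

{"name": "jog_arm", "arguments": {
  "targets": [
    {"dp": [0,0,0],"rot": [0,0,0],"claw": -0.3},
    {"dp": [0,0,0],"rot": [0,0,0],"claw": -1},
    {"dp": [0,0,0],"rot": [0,0,0],"claw": -1},
    {"dp": [0,0,0],"rot": [0,0,0],"claw": -1},
    {"dp": [0,0,0],"rot": [0,0,0],"claw": -1}
  ],
  "newtons": 60
}}

```text
time_s: 12.78
tcp_pos: [0.5742, 0.0046, 0.0376]
tool_rot: [2.301, 2.139, 0.001]
contact_force: [-2.6, 0.8, 5.7]
opening: 0.0218
gripper_force: 58.8
```

{"name": "jog_arm", "arguments": {
  "targets": [
    {"dp": [0,0,-0.006],"rot": [0,0,0],"claw": -1},
    {"dp": [0,0,-0.006],"rot": [0,0,0],"claw": -1},
    {"dp": [0,0,-0.004],"rot": [0,0,0],"claw": -1},
    {"dp": [0,0,-0.002],"rot": [0,0,0],"claw": -1},
    {"dp": [0,0,0],"rot": [0,0,0],"claw": -1}
  ]
}}

```text
time_s: 13.4
tcp_pos: [0.574, 0.0046, 0.0514]
tool_rot: [2.3, 2.138, 0.003]
contact_force: [11.2, 0.2, -21.3]
opening: 0.0218
gripper_force: 61.2
```

{"name": "jog_arm", "arguments": {
  "targets": [
    {"dp": [0,0,0.003],"rot": [0,0,0],"claw": 0.5},
    {"dp": [0,0,0],"rot": [0,0,0],"claw": 0.5},
    {"dp": [0,0,0],"rot": [0,0,0],"claw": 0.5},
    {"dp": [0,0,0],"rot": [0,0,0],"claw": 0.5},
    {"dp": [0,0,-0.05],"rot": [0,0,0],"claw": 0.5},
    {"dp": [0,0,-0.05],"rot": [0,0,0],"claw": 0.5},
    {"dp": [0,0,0],"rot": [0,0,0],"claw": 0.5}
  ]
}}

```text
time_s: 14.28
tcp_pos: [0.5775, 0.004, 0.1576]
tool_rot: [2.294, 2.133, 0.011]
contact_force: [-0.7, 0.6, -1.1]
opening: 0.0641
gripper_force: 0.0
```

{"name": "jog_arm", "arguments": {
  "targets": [
    {"dp": [-0.034,0.03,0],"rot": [0,0,0],"claw": 0.5},
    {"dp": [-0.034,0.03,0],"rot": [0,0,0],"claw": 0.5},
    {"dp": [-0.034,0.029,0],"rot": [0,0,0],"claw": 0.5},
    {"dp": [0,0,0],"rot": [0,0,0],"claw": 0.5},
    {"dp": [0,0,0],"rot": [0,0,0],"claw": 0.5}
  ]
}}

```text
time_s: 14.9
tcp_pos: [0.6543, -0.1032, 0.1501]
tool_rot: [-2.299, -2.138, 0.002]
contact_force: [0.3, 0.0, 0.2]
opening: 0.0642
gripper_force: 0.0
```

```bash
cat >> meas.py <<'E'
def caps(n,near=None,r=.06):
    im,d,p=grab(n); c=cloud(p,d); V=im.max(-1)
    m=(V<90)&(c[...,0]>.38)&(c[...,0]<.72)&(c[...,1]<.24)
    if near is not None: m&=np.hypot(c[...,0]-near[0],c[...,1]-near[1])<r
    m&=(c[...,2]>.05)&(c[...,2]<.125)
    k,l,s,ce=cv2.connectedComponentsWithStats(m.astype(np.uint8))
    for i in range(1,k):
        if s[i,4]<25: continue
        P=c[l==i]; zt=np.percentile(P[:,2],90); T=P[P[:,2]>zt-.006]
        if zt-np.percentile(P[:,2],10)>.04: continue
        m2=(T.min(0)+T.max(0))/2
        print(n,s[i,4],np.round(ce[i]),"ztop",round(zt,4),"world",np.round(m2[:2],4),"deck",np.round(deck(m2),4),"span",np.round(np.ptp(T,0)[:2],3))
    return im
E
python3 - <<'E'
from meas import *
st(); red("scene"); im=caps("wrist",(.655,-.1036)); save("w4.png",im); caps("top")
E
```

```text
t 14.9 deck [ 0.09   -0.2266] z 0.1501 yaw err deg -0.02 zax [-0.002  0.001 -1.   ] F [0.3 0.  0.2] open 0.0642 grip 0.0
scene red 188 [317. 244.] med [0.5663 0.01   0.073 ] midrange [0.5701 0.0052 0.069 ] zmax 0.0841
scene red 245 [199. 285.] med [0.5825 0.2564 0.0745] midrange [0.5877 0.2545 0.0691] zmax 0.084
wrist 956 [331. 238.] ztop 0.0642 world [ 0.6579 -0.1034] deck [ 0.0936 -0.2266] span [0.026 0.025]
top 122 [433. 208.] ztop 0.0707 world [ 0.6163 -0.2572] deck [ 0.0632 -0.383 ] span [0.022 0.025]
```

View pics/w4.png

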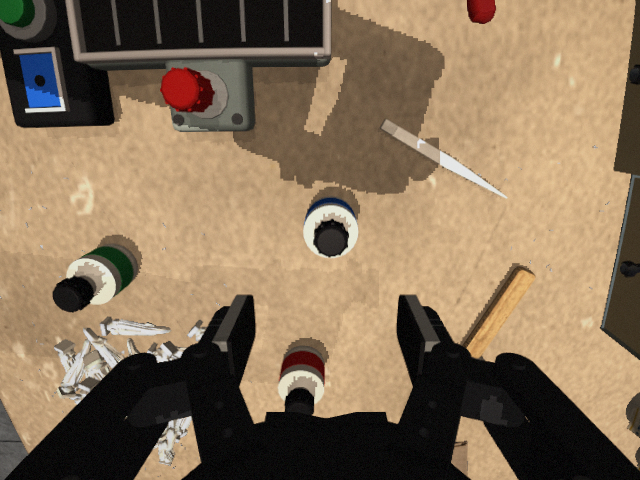

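Both lock caps are up. The blue bottle's cap at (331,238) is home, at 64 mm. I'll lower onto it in steps and watch the force.

{"name": "jog_arm", "arguments": {
  "targets": [
    {"dp": [0,0.002,0.04],"rot": [0,0,0],"claw": 0.5},
    {"dp": [0,0,0.04],"rot": [0,0,0],"claw": 0.5},
    {"dp": [0,0,0.03],"rot": [0,0,0],"claw": 0.5},
    {"dp": [0,0,0.01],"rot": [0,0,0],"claw": 0.5},
    {"dp": [0,0,0.005],"rot": [0,0,0],"claw": 0.5},
    {"dp": [0,0,0],"rot": [0,0,0],"claw": 0.5}
  ]
}}

```text
time_s: 15.8
tcp_pos: [0.658, -0.1038, 0.0276]
tool_rot: [2.299, 2.139, 0.002]
contact_force: [-0.3, 0.8, 0.4]
opening: 0.064
gripper_force: 0.0
```

{"name": "jog_arm", "arguments": {
  "targets": [
    {"dp": [0,0,0.005],"rot": [0,0,0],"claw": 0.5},
    {"dp": [0,0,0.003],"rot": [0,0,0],"claw": 0.5},
    {"dp": [0,0,0],"rot": [0,0,0],"claw": 0.5}
  ]
}}

```text
time_s: 16.18
tcp_pos: [0.6571, -0.1037, 0.0181]
tool_rot: [-2.3, -2.139, 0.0]
contact_force: [0.6, 0.1, -0.4]
opening: 0.064
gripper_force: 0.0
```

```bash
python3 - <<'E'
from meas import *
s=st()
im,d,p=grab("scene"); c=cloud(p,d); save("s5.png",cv2.resize(im[150:280,270:430],(640,520),interpolation=cv2.INTER_CUBIC))
P=c[(np.hypot(c[...,0]-s["tcp_pos"][0],c[...,1]-s["tcp_pos"][1])<.07)&(im.max(-1)<90)]
for a in np.arange(.01,.15,.01):
    q=P[(P[:,2]>=a)&(P[:,2]<a+.01)]
    if len(q)>3: print(round(a,2),len(q),np.round(np.percentile(q[:,0],[5,50,95]),3),np.round(np.percentile(q[:,1],[5,95]),3))
E
```

```text
t 16.18 deck [ 0.0928 -0.227 ] z 0.0181 yaw err deg -0.01 zax [-0.  0. -1.] F [ 0.6  0.1 -0.4] open 0.064 grip 0.0
0.03 12 [0.655 0.688 0.69 ] [-0.11  -0.096]
0.04 52 [0.611 0.685 0.69 ] [-0.114 -0.093]
0.05 91 [0.61  0.649 0.689] [-0.111 -0.092]
0.06 79 [0.611 0.659 0.691] [-0.112 -0.092]
0.07 54 [0.609 0.689 0.697] [-0.113 -0.087]
0.08 106 [0.592 0.614 0.712] [-0.109 -0.086]
0.09 85 [0.591 0.621 0.713] [-0.107 -0.085]
0.1 132 [0.59  0.631 0.713] [-0.106 -0.084]
0.11 140 [0.588 0.63  0.713] [-0.106 -0.084]
0.12 143 [0.588 0.636 0.713] [-0.105 -0.083]
0.13 181 [0.589 0.62  0.712] [-0.106 -0.084]
0.14 61 [0.616 0.622 0.645] [-0.106 -0.09 ]
```

View pics/s5.png

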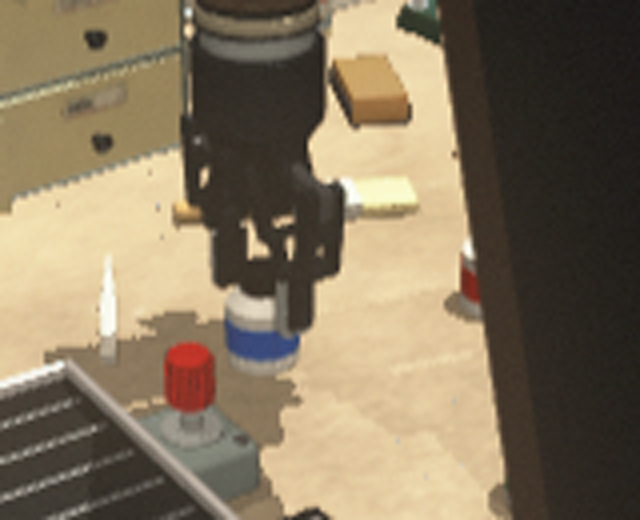

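The fingers straddle the blue bottle with the palm well above its cap, so I can go about 15 mm lower before gripping.

{"name": "jog_arm", "arguments": {
  "targets": [
    {"dp": [0,0,0.007],"rot": [0,0,0],"claw": 0.5},
    {"dp": [0,0,0.008],"rot": [0,0,0],"claw": 0.5},
    {"dp": [0,0,0],"rot": [0,0,0],"claw": -1},
    {"dp": [0,0,0],"rot": [0,0,0],"claw": -1},
    {"dp": [0,0,0],"rot": [0,0,0],"claw": -1},
    {"dp": [0,0,0],"rot": [0,0,0],"claw": -1}
  ],
  "newtons": 40
}}

```text
time_s: 16.98
tcp_pos: [0.657, -0.1037, 0.0031]
tool_rot: [-2.3, -2.139, 0.0]
contact_force: [0.1, -0.8, -2.3]
opening: 0.0429
gripper_force: 40.7
```

{"name": "jog_arm", "arguments": {
  "targets": [
    {"dp": [0,0,-0.03],"rot": [0,0,0],"claw": -1},
    {"dp": [0,0,-0.04],"rot": [0,0,0],"claw": -1},
    {"dp": [0,0,-0.04],"rot": [0,0,0],"claw": -1},
    {"dp": [0,0,0],"rot": [0,0,0],"claw": -1}
  ]
}}

```text
time_s: 17.48
tcp_pos: [0.6602, -0.1046, 0.1184]
tool_rot: [2.294, 2.134, 0.007]
contact_force: [0.4, -0.1, -0.9]
opening: 0.0429
gripper_force: 41.1
```

{"name": "jog_arm", "arguments": {
  "targets": [
    {"dp": [0.04,-0.0131,0],"rot": [0,0,0],"claw": -1},
    {"dp": [0.04,-0.0131,0],"rot": [0,0,0],"claw": -1},
    {"dp": [0.04,-0.0131,0],"rot": [0,0,0],"claw": -1},
    {"dp": [0.04,-0.0131,0],"rot": [0,0,0],"claw": -1},
    {"dp": [0.04,-0.0131,0],"rot": [0,0,0],"claw": -1},
    {"dp": [0.04,-0.0131,0],"rot": [0,0,0],"claw": -1},
    {"dp": [0.04,-0.0131,0],"rot": [0,0,0],"claw": -1},
    {"dp": [0,0,0],"rot": [0,0,0],"claw": -1}
  ]
}}

```text
time_s: 18.48
tcp_pos: [0.5838, 0.1845, 0.111]
tool_rot: [-2.294, -2.142, 0.005]
contact_force: [-0.5, 0.7, -1.8]
opening: 0.0429
gripper_force: 41.2
```

```bash
python3 - <<'E'
from meas import *
st(); caps("top")
E
```

```text
t 18.48 deck [-0.0012  0.0552] z 0.111 yaw err deg 0.22 zax [-0.004 -0.    -1.   ] F [-0.5  0.7 -1.8] open 0.0429 grip 41.2
top 121 [433. 208.] ztop 0.0698 world [ 0.6171 -0.2585] deck [ 0.0641 -0.3842] span [0.021 0.022]
top 121 [374. 292.] ztop 0.074 world [ 0.447 -0.134] deck [-0.1146 -0.2724] span [0.022 0.022]
```

{"name": "jog_arm", "arguments": {
  "targets": [
    {"dp": [0,0,0.03],"rot": [0,0,0],"claw": -1},
    {"dp": [0,0,0.025],"rot": [0,0,0],"claw": -1},
    {"dp": [0,0,0.012],"rot": [0,0,0],"claw": -1},
    {"dp": [0,0,0.005],"rot": [0,0,0],"claw": -1},
    {"dp": [0,0,0],"rot": [0,0,0],"claw": -1},
    {"dp": [0,0,0],"rot": [0,0,0],"claw": -1}
  ]
}}

```text
time_s: 19.27
tcp_pos: [0.587, 0.1822, 0.0425]
tool_rot: [2.3, 2.138, 0.003]
contact_force: [-1.0, 0.4, -1.7]
opening: 0.0429
gripper_force: 41.2
```

{"name": "jog_arm", "arguments": {
  "targets": [
    {"dp": [0,0,0.002],"rot": [0,0,0],"claw": -1},
    {"dp": [0,0,0.001],"rot": [0,0,0],"claw": -1},
    {"dp": [0,0,0],"rot": [0,0,0],"claw": -1}
  ]
}}

```text
time_s: 19.65
tcp_pos: [0.5861, 0.1822, 0.0384]
tool_rot: [2.3, 2.139, 0.0]
contact_force: [0.9, -0.8, -0.8]
opening: 0.0433
gripper_force: 41.3
```

{"name": "jog_arm", "arguments": {
  "targets": [
    {"dp": [0,0,0.0],"rot": [0,0,0],"claw": 0.5},
    {"dp": [0,0,0],"rot": [0,0,0],"claw": 0.5},
    {"dp": [0,0,0],"rot": [0,0,0],"claw": 0.5},
    {"dp": [0,0,0],"rot": [0,0,0],"claw": 0.5},
    {"dp": [0,0,-0.03],"rot": [0,0,0],"claw": 0.5},
    {"dp": [0,0,-0.04],"rot": [0,0,0],"claw": 0.5},
    {"dp": [0,0,-0.05],"rot": [0,0,0],"claw": 0.5},
    {"dp": [0,0,0],"rot": [0,0,0],"claw": 0.5}
  ]
}}

```text
time_s: 20.65
tcp_pos: [0.5896, 0.1827, 0.1645]
tool_rot: [2.296, 2.135, 0.014]
contact_force: [0.5, 0.1, -0.5]
opening: 0.0638
gripper_force: 0.0
```

{"name": "jog_arm", "arguments": {
  "targets": [
    {"dp": [-0.0545,0.0075,0],"rot": [0,0,0],"claw": 0.5},
    {"dp": [-0.0545,0.0075,0],"rot": [0,0,0],"claw": 0.5},
    {"dp": [-0.0545,0.0075,0],"rot": [0,0,0],"claw": 0.5},
    {"dp": [-0.0545,0.0075,0],"rot": [0,0,0],"claw": 0.5},
    {"dp": [-0.0545,0.0075,0],"rot": [0,0,0],"claw": 0.5},
    {"dp": [-0.0545,0.0075,0],"rot": [0,0,0],"claw": 0.5},
    {"dp": [-0.0545,0.0075,0],"rot": [0,0,0],"claw": 0.5},
    {"dp": [-0.0545,0.0075,0],"rot": [0,0,0],"claw": 0.5}
  ]
}}

```text
time_s: 21.65
tcp_pos: [0.6137, -0.2585, 0.1569]
tool_rot: [-2.299, -2.138, 0.001]
contact_force: [1.4, 0.4, -0.0]
opening: 0.0642
gripper_force: 0.0
```

{"name": "jog_arm", "arguments": {
  "targets": [
    {"dp": [0,0,0],"rot": [0,0,0],"claw": 0.5},
    {"dp": [0,0,0],"rot": [0,0,0],"claw": 0.5}
  ]
}}

```text
time_s: 21.9
tcp_pos: [0.6137, -0.2565, 0.157]
tool_rot: [-2.299, -2.137, 0.0]
contact_force: [0.4, -0.8, -0.4]
opening: 0.0642
gripper_force: 0.0
```

```bash
python3 - <<'E'
from meas import *
st(); caps("wrist",(.617,-.257)); caps("top",(.581,.18)); caps("scene")
E
```

```text
t 21.9 deck [ 0.0605 -0.3825] z 0.157 yaw err deg -0.04 zax [-0.002  0.002 -1.   ] F [ 0.4 -0.8 -0.4] open 0.0642 grip 0.0
wrist 961 [333. 237.] ztop 0.0688 world [ 0.6188 -0.2575] deck [ 0.0657 -0.3831] span [0.026 0.025]
top 122 [215. 223.] ztop 0.1019 world [0.5834 0.1792] deck [-0.0012  0.0499] span [0.021 0.024]
top 29 [227. 229.] ztop 0.0639 world [0.5806 0.1651] deck [-0.003   0.0355] span [0.031 0.014]
scene 84 [395. 205.] ztop 0.0657 world [ 0.6154 -0.2552] deck [ 0.0621 -0.3811] span [0.021 0.024]
scene 34 [404. 250.] ztop 0.0693 world [ 0.4498 -0.1265] deck [-0.1123 -0.2648] span [0.011 0.011]
scene 151 [236. 262.] ztop 0.0981 world [0.5819 0.1809] deck [-0.0028  0.0514] span [0.024 0.024]
```

{"name": "jog_arm", "arguments": {
  "targets": [
    {"dp": [0,0.004,0.05],"rot": [0,0,0],"claw": 0.5},
    {"dp": [0,0,0.04],"rot": [0,0,0],"claw": 0.5},
    {"dp": [0,0,0.03],"rot": [0,0,0],"claw": 0.5},
    {"dp": [0,0,0.02],"rot": [0,0,0],"claw": 0.5},
    {"dp": [0,0,0.013],"rot": [0,0,0],"claw": 0.5},
    {"dp": [0,0,0],"rot": [0,0,0],"claw": 0.5}
  ]
}}

```text
time_s: 22.8
tcp_pos: [0.6182, -0.2569, 0.0049]
tool_rot: [-2.299, -2.139, 0.0]
contact_force: [-0.6, -0.2, 0.2]
opening: 0.064
gripper_force: 0.0
```

{"name": "jog_arm", "arguments": {
  "targets": [
    {"dp": [0,0,0],"rot": [0,0,0],"claw": -1},
    {"dp": [0,0,0],"rot": [0,0,0],"claw": -1},
    {"dp": [0,0,0],"rot": [0,0,0],"claw": -1},
    {"dp": [0,0,0],"rot": [0,0,0],"claw": -1},
    {"dp": [0,0,0],"rot": [0,0,0],"claw": -1}
  ],
  "newtons": 40
}}

```text
time_s: 23.42
tcp_pos: [0.6195, -0.2581, 0.0072]
tool_rot: [2.298, 2.137, 0.001]
contact_force: [-0.8, 0.0, 5.6]
opening: 0.0422
gripper_force: 41.5
```

{"name": "jog_arm", "arguments": {
  "targets": [
    {"dp": [0,0,-0.03],"rot": [0,0,0],"claw": -1},
    {"dp": [0,0,-0.04],"rot": [0,0,0],"claw": -1},
    {"dp": [0,0,-0.04],"rot": [0,0,0],"claw": -1},
    {"dp": [0,0,0],"rot": [0,0,0],"claw": -1},
    {"dp": [0,0,0],"rot": [0,0,0],"claw": -1}
  ]
}}

```text
time_s: 24.05
tcp_pos: [0.6171, -0.2567, 0.1132]
tool_rot: [-2.298, -2.137, 0.001]
contact_force: [-1.2, -0.6, -1.6]
opening: 0.0424
gripper_force: 41.3
```

{"name": "jog_arm", "arguments": {
  "targets": [
    {"dp": [0.0544,-0.009,0],"rot": [0,0,0],"claw": -1},
    {"dp": [0.0544,-0.009,0],"rot": [0,0,0],"claw": -1},
    {"dp": [0.0544,-0.009,0],"rot": [0,0,0],"claw": -1},
    {"dp": [0.0544,-0.009,0],"rot": [0,0,0],"claw": -1},
    {"dp": [0.0544,-0.009,0],"rot": [0,0,0],"claw": -1},
    {"dp": [0.0544,-0.009,0],"rot": [0,0,0],"claw": -1},
    {"dp": [0.0544,-0.009,0],"rot": [0,0,0],"claw": -1},
    {"dp": [0,0,0],"rot": [0,0,0],"claw": -1}
  ]
}}

```text
time_s: 25.05
tcp_pos: [0.5802, 0.1304, 0.1121]
tool_rot: [-2.292, -2.143, 0.006]
contact_force: [0.2, -1.3, -2.3]
opening: 0.0426
gripper_force: 41.3
```

{"name": "jog_arm", "arguments": {
  "targets": [
    {"dp": [0,0,0],"rot": [0,0,0],"claw": -1},
    {"dp": [0,0,0.02],"rot": [0,0,0],"claw": -1},
    {"dp": [0,0,0],"rot": [0,0,0],"claw": -1}
  ]
}}

```text
time_s: 25.42
tcp_pos: [0.5809, 0.1256, 0.0918]
tool_rot: [-2.3, -2.134, 0.008]
contact_force: [0.4, -0.4, -1.8]
opening: 0.0427
gripper_force: 41.2
```

```bash
python3 - <<'E'
from meas import *
st(); caps("top",(.581,.18)); caps("scene",(.58,.15),.12); caps("wrist")
E
```

```text
t 25.43 deck [ 0.0002 -0.0038] z 0.0918 yaw err deg -0.12 zax [-0.006 -0.    -1.   ] F [ 0.4 -0.4 -1.8] open 0.0427 grip 41.2
scene 53 [268. 249.] ztop 0.1234 world [0.5504 0.1288] deck [-0.0305 -0.0028] span [0.01  0.013]
scene 158 [236. 262.] ztop 0.0983 world [0.5825 0.1817] deck [-0.0023  0.0523] span [0.022 0.024]
wrist 2658 [324. 184.] ztop 0.1002 world [0.5861 0.1814] deck [0.0013 0.0522] span [0.026 0.027]
wrist 73 [151. 287.] ztop 0.0543 world [0.4698 0.1188] deck [-0.1102 -0.0186] span [0.005 0.016]
wrist 390 [262. 304.] ztop 0.124 world [0.5555 0.1364] deck [-0.026   0.0051] span [0.014 0.008]
wrist 191 [378. 301.] ztop 0.1236 world [0.605  0.1333] deck [0.0237 0.0056] span [0.003 0.008]
wrist 184 [402. 308.] ztop 0.1234 world [0.6146 0.1335] deck [0.0332 0.0065] span [0.007 0.006]
wrist 205 [152. 339.] ztop 0.0553 world [0.4606 0.0779] deck [-0.1163 -0.0601] span [0.017 0.014]
```

{"name": "jog_arm", "arguments": {
  "targets": [
    {"dp": [0,0,0.025],"rot": [0,0,0],"claw": -1},
    {"dp": [0,0,0.015],"rot": [0,0,0],"claw": -1},
    {"dp": [0,0,0.008],"rot": [0,0,0],"claw": -1},
    {"dp": [0,0,0.002],"rot": [0,0,0],"claw": -1},
    {"dp": [0,0,0],"rot": [0,0,0],"claw": -1},
    {"dp": [0,0,0],"rot": [0,0,0],"claw": -1}
  ]
}}

```text
time_s: 26.32
tcp_pos: [0.5837, 0.1271, 0.0461]
tool_rot: [2.3, 2.139, 0.002]
contact_force: [0.3, 0.2, -2.7]
opening: 0.0426
gripper_force: 41.2
```

{"name": "jog_arm", "arguments": {
  "targets": [
    {"dp": [0,0,0.002],"rot": [0,0,0],"claw": -1},
    {"dp": [0,0,0.001],"rot": [0,0,0],"claw": -1},
    {"dp": [0,0,0],"rot": [0,0,0],"claw": -1}
  ]
}}

```text
time_s: 26.7
tcp_pos: [0.5834, 0.1271, 0.0432]
tool_rot: [2.3, 2.139, 0.0]
contact_force: [-2.0, -0.1, 4.2]
opening: 0.0429
gripper_force: 41.8
```

{"name": "jog_arm", "arguments": {
  "targets": [
    {"dp": [0,0,0.0],"rot": [0,0,0],"claw": 0.5},
    {"dp": [0,0,0],"rot": [0,0,0],"claw": 0.5},
    {"dp": [0,0,0],"rot": [0,0,0],"claw": 0.5},
    {"dp": [0,0,0],"rot": [0,0,0],"claw": 0.5},
    {"dp": [0,0,-0.03],"rot": [0,0,0],"claw": 0.5},
    {"dp": [0,0,-0.04],"rot": [0,0,0],"claw": 0.5},
    {"dp": [0,0,-0.045],"rot": [0,0,0],"claw": 0.5},
    {"dp": [0,0,0],"rot": [0,0,0],"claw": 0.5}
  ]
}}

```text
time_s: 27.7
tcp_pos: [0.5862, 0.1272, 0.1627]
tool_rot: [2.296, 2.135, 0.012]
contact_force: [0.3, -0.0, -1.4]
opening: 0.064
gripper_force: 0.0
```

{"name": "jog_arm", "arguments": {
  "targets": [
    {"dp": [-0.045,-0.0192,0],"rot": [0,0,0],"claw": 0.5},
    {"dp": [-0.045,-0.0192,0],"rot": [0,0,0],"claw": 0.5},
    {"dp": [-0.045,-0.0192,0],"rot": [0,0,0],"claw": 0.5},
    {"dp": [-0.045,-0.0192,0],"rot": [0,0,0],"claw": 0.5},
    {"dp": [-0.045,-0.0192,0],"rot": [0,0,0],"claw": 0.5},
    {"dp": [-0.045,-0.0192,0],"rot": [0,0,0],"claw": 0.5},
    {"dp": [0,0,0],"rot": [0,0,0],"claw": 0.5},
    {"dp": [0,0,0],"rot": [0,0,0],"claw": 0.5}
  ]
}}

```text
time_s: 28.7
tcp_pos: [0.4483, -0.1335, 0.1565]
tool_rot: [-2.3, -2.138, -0.0]
contact_force: [-0.2, -0.2, -0.3]
opening: 0.0639
gripper_force: 0.0
```

```bash
python3 - <<'E'
from meas import *
st(); save("w6.png",caps("wrist",(.447,-.134))); caps("top",(.581,.15),.1); caps("scene",(.58,.15),.12)
E
```

```text
t 28.7 deck [-0.1133 -0.2718] z 0.1565 yaw err deg -0.04 zax [-0.001  0.001 -1.   ] F [-0.2 -0.2 -0.3] open 0.0639 grip 0.0
wrist 991 [326. 238.] ztop 0.0719 world [ 0.4483 -0.1335] deck [-0.1133 -0.2718] span [0.026 0.025]
top 126 [215. 223.] ztop 0.1016 world [0.5836 0.1794] deck [-0.0011  0.0501] span [0.022 0.023]
top 121 [242. 224.] ztop 0.1066 world [0.5805 0.1248] deck [-0.0002 -0.0046] span [0.022 0.022]
top 31 [227. 229.] ztop 0.0665 world [0.5799 0.1631] deck [-0.0035  0.0335] span [0.026 0.01 ]
scene 144 [262. 251.] ztop 0.1022 world [0.5801 0.1269] deck [-0.0007 -0.0025] span [0.023 0.022]
scene 150 [236. 262.] ztop 0.0983 world [0.581  0.1823] deck [-0.0038  0.0528] span [0.023 0.023]
```

{"name": "jog_arm", "arguments": {
  "targets": [
    {"dp": [0,0,0.05],"rot": [0,0,0],"claw": 0.5},
    {"dp": [0,0,0.04],"rot": [0,0,0],"claw": 0.5},
    {"dp": [0,0,0.03],"rot": [0,0,0],"claw": 0.5},
    {"dp": [0,0,0.02],"rot": [0,0,0],"claw": 0.5},
    {"dp": [0,0,0.011],"rot": [0,0,0],"claw": 0.5},
    {"dp": [0,0,0],"rot": [0,0,0],"claw": 0.5}
  ]
}}

```text
time_s: 29.6
tcp_pos: [0.4485, -0.1332, 0.0058]
tool_rot: [-2.298, -2.14, 0.001]
contact_force: [0.4, -0.1, 0.2]
opening: 0.064
gripper_force: 0.0
```

{"name": "jog_arm", "arguments": {
  "targets": [
    {"dp": [0,0,0],"rot": [0,0,0],"claw": -1},
    {"dp": [0,0,0],"rot": [0,0,0],"claw": -1},
    {"dp": [0,0,0],"rot": [0,0,0],"claw": -1},
    {"dp": [0,0,0],"rot": [0,0,0],"claw": -1},
    {"dp": [0,0,0],"rot": [0,0,0],"claw": -1}
  ],
  "newtons": 40
}}

```text
time_s: 30.22
tcp_pos: [0.4498, -0.1344, 0.0076]
tool_rot: [2.299, 2.138, 0.002]
contact_force: [0.3, 2.1, 5.8]
opening: 0.0425
gripper_force: 41.5
```

{"name": "jog_arm", "arguments": {
  "targets": [
    {"dp": [0,0,-0.03],"rot": [0,0,0],"claw": -1},
    {"dp": [0,0,-0.04],"rot": [0,0,0],"claw": -1},
    {"dp": [0,0,-0.04],"rot": [0,0,0],"claw": -1},
    {"dp": [0,0,0],"rot": [0,0,0],"claw": -1},
    {"dp": [0,0,0],"rot": [0,0,0],"claw": -1}
  ]
}}

```text
time_s: 30.85
tcp_pos: [0.4473, -0.1333, 0.1146]
tool_rot: [-2.299, -2.137, 0.002]
contact_force: [-0.4, 0.3, -2.7]
opening: 0.0426
gripper_force: 41.6
```

```bash
python3 -c "
from h import *
st()"
```

```text
t 30.85 deck [-0.1143 -0.2717] z 0.1146 yaw err deg -0.01 zax [-0.003  0.001 -1.   ] F [-0.4  0.3 -2.7] open 0.0426 grip 41.6
```

{"name": "jog_arm", "arguments": {
  "targets": [
    {"dp": [0.0429,0.023,0],"rot": [0,0,0],"claw": -1},
    {"dp": [0.0429,0.023,0],"rot": [0,0,0],"claw": -1},
    {"dp": [0.0429,0.023,0],"rot": [0,0,0],"claw": -1},
    {"dp": [0.0429,0.023,0],"rot": [0,0,0],"claw": -1},
    {"dp": [0.0429,0.023,0],"rot": [0,0,0],"claw": -1},
    {"dp": [0,0,0],"rot": [0,0,0],"claw": -1},
    {"dp": [0,0,0],"rot": [0,0,0],"claw": -1},
    {"dp": [0,0,0],"rot": [0,0,0],"claw": -1}
  ]
}}

```text
time_s: 31.85
tcp_pos: [0.5776, 0.0708, 0.115]
tool_rot: [-2.301, -2.137, 0.003]
contact_force: [-0.3, -0.3, -2.2]
opening: 0.0428
gripper_force: 41.7
```

```bash
python3 -c "
from meas import *
st();caps('scene',(.58,.15),.14);caps('wrist',(.58,.15),.1)"
```

```text
t 31.85 deck [ 0.0009 -0.0587] z 0.115 yaw err deg -0.08 zax [-0.003 -0.    -1.   ] F [-0.3 -0.3 -2.2] open 0.0428 grip 41.7
scene 148 [262. 251.] ztop 0.1026 world [0.5795 0.1266] deck [-0.0013 -0.0029] span [0.022 0.025]
scene 158 [236. 262.] ztop 0.098 world [0.5823 0.1814] deck [-0.0024  0.052 ] span [0.024 0.026]
wrist 2698 [326.  56.] ztop 0.1002 world [0.586  0.1812] deck [0.0013 0.0521] span [0.026 0.026]
wrist 2169 [328. 177.] ztop 0.1047 world [0.5834 0.1266] deck [ 0.0026 -0.0026] span [0.026 0.027]
wrist 467 [325. 267.] ztop 0.1243 world [0.5785 0.0846] deck [ 0.0008 -0.0449] span [0.042 0.017]
```

Lowering from 0.115 to about 0.0435 before releasing.

{"name": "jog_arm", "arguments": {
  "targets": [
    {"dp": [0,0,0.03],"rot": [0,0,0],"claw": -1},
    {"dp": [0,0,0.023],"rot": [0,0,0],"claw": -1},
    {"dp": [0,0,0.012],"rot": [0,0,0],"claw": -1},
    {"dp": [0,0,0.004],"rot": [0,0,0],"claw": -1},
    {"dp": [0,0,0.001],"rot": [0,0,0],"claw": -1},
    {"dp": [0,0,0],"rot": [0,0,0],"claw": -1},
    {"dp": [0,0,0],"rot": [0,0,0],"claw": -1}
  ]
}}

```text
time_s: 32.83
tcp_pos: [0.5795, 0.0717, 0.0472]
tool_rot: [2.3, 2.139, 0.002]
contact_force: [0.4, -0.9, -2.1]
opening: 0.0424
gripper_force: 41.7
```

{"name": "jog_arm", "arguments": {
  "targets": [
    {"dp": [0,0,0.003],"rot": [0,0,0],"claw": -1},
    {"dp": [0,0,0.001],"rot": [0,0,0],"claw": -1},
    {"dp": [0,0,0],"rot": [0,0,0],"claw": -1}
  ]
}}

```text
time_s: 33.2
tcp_pos: [0.5795, 0.0717, 0.0436]
tool_rot: [2.3, 2.139, 0.001]
contact_force: [-2.5, 0.9, 5.7]
opening: 0.0426
gripper_force: 42.4
```

{"name": "jog_arm", "arguments": {
  "targets": [
    {"dp": [0,0,0.0],"rot": [0,0,0],"claw": 0.5},
    {"dp": [0,0,0],"rot": [0,0,0],"claw": 0.5},
    {"dp": [0,0,0],"rot": [0,0,0],"claw": 0.5},
    {"dp": [0,0,0],"rot": [0,0,0],"claw": 0.5},
    {"dp": [0,0,-0.03],"rot": [0,0,0],"claw": 0.5},
    {"dp": [0,0,-0.04],"rot": [0,0,0],"claw": 0.5},
    {"dp": [0,0,-0.035],"rot": [0,0,0],"claw": 0.5},
    {"dp": [0,0,0],"rot": [0,0,0],"claw": -1}
  ]
}}

```text
time_s: 34.2
tcp_pos: [0.5814, 0.0716, 0.1513]
tool_rot: [2.296, 2.136, 0.009]
contact_force: [0.1, -0.3, -1.1]
opening: 0.0474
gripper_force: 0.0
```

{"name": "jog_arm", "arguments": {
  "targets": [
    {"dp": [0,0,0],"rot": [0,0,0],"claw": -1},
    {"dp": [0,0,0],"rot": [0,0,0],"claw": -1},
    {"dp": [0,0,0],"rot": [0,0,0],"claw": -1},
    {"dp": [0,0,0],"rot": [0,0,0],"claw": -1},
    {"dp": [0,0,0],"rot": [0,0,0],"claw": -1},
    {"dp": [0,0,0],"rot": [0,0,0],"claw": -1}
  ]
}}

```text
time_s: 34.95
tcp_pos: [0.5789, 0.0717, 0.1473]
tool_rot: [-2.301, -2.139, 0.0]
contact_force: [-0.4, -0.5, 0.4]
opening: -0.0002
gripper_force: 0.0
```

```bash
python3 -c "
from meas import *
st();caps('scene',(.58,.15),.14);caps('wrist',(.58,.13),.11);caps('top',(.58,.13),.11)"
```

```text
t 34.95 deck [ 0.0021 -0.0577] z 0.1473 yaw err deg -0.01 zax [-0. -0. -1.] F [-0.4 -0.5  0.4] open -0.0002 grip 0.0
scene 132 [288. 241.] ztop 0.1056 world [0.5763 0.0726] deck [-0.0005 -0.057 ] span [0.024 0.022]
scene 151 [262. 251.] ztop 0.1024 world [0.579  0.1261] deck [-0.0017 -0.0034] span [0.023 0.026]
scene 154 [236. 262.] ztop 0.0979 world [0.5818 0.1814] deck [-0.003   0.0519] span [0.022 0.025]
wrist 1857 [324.  69.] ztop 0.1003 world [0.5861 0.1813] deck [0.0014 0.0521] span [0.026 0.027]
wrist 1542 [326. 170.] ztop 0.1047 world [0.5835 0.1268] deck [ 0.0027 -0.0024] span [0.026 0.027]
wrist 36 [173. 186.] ztop 0.0546 world [0.4713 0.1182] deck [-0.1086 -0.0191] span [0.002 0.009]
wrist 221 [325. 214.] ztop 0.0623 world [0.5802 0.0871] deck [ 0.0023 -0.0422] span [0.038 0.013]
wrist 1455 [327. 260.] ztop 0.1079 world [0.5793 0.0724] deck [ 0.0025 -0.057 ] span [0.026 0.026]
top 50 [240. 226.] ztop 0.1064 world [0.579  0.1286] deck [-0.002  -0.0009] span [0.016 0.018]
```

{"name": "jog_arm", "arguments": {
  "targets": [
    {"dp": [0,0,0.025],"rot": [0,0,0],"claw": -1},
    {"dp": [0,0,0.015],"rot": [0,0,0],"claw": -1},
    {"dp": [0,0,0.005],"rot": [0,0,0],"claw": -1},
    {"dp": [0,0,0],"rot": [0,0,0],"claw": -1},
    {"dp": [0,0,0],"rot": [0,0,0],"claw": -1}
  ]
}}

```text
time_s: 35.72
tcp_pos: [0.5795, 0.0717, 0.1032]
tool_rot: [2.3, 2.139, 0.002]
contact_force: [0.3, -0.2, 0.2]
opening: -0.0
gripper_force: 0.0
```

{"name": "jog_arm", "arguments": {
  "targets": [
    {"dp": [0,0,0.002],"rot": [0,0,0],"claw": -1},
    {"dp": [0,0,0.002],"rot": [0,0,0],"claw": -1},
    {"dp": [0,0,0.002],"rot": [0,0,0],"claw": -1},
    {"dp": [0,0,0],"rot": [0,0,0],"claw": -1}
  ]
}}

```text
time_s: 36.22
tcp_pos: [0.5791, 0.0717, 0.0967]
tool_rot: [2.3, 2.139, 0.001]
contact_force: [-0.9, 0.0, 1.6]
opening: -0.0001
gripper_force: 1.2
```

{"name": "jog_arm", "arguments": {
  "targets": [
    {"dp": [0,0,0.002],"rot": [0,0,0],"claw": -1},
    {"dp": [0,0,0.002],"rot": [0,0,0],"claw": -1},
    {"dp": [0,0,0],"rot": [0,0,0],"claw": -1}
  ]
}}

```text
time_s: 36.6
tcp_pos: [0.5793, 0.0717, 0.0935]
tool_rot: [2.3, 2.139, 0.001]
contact_force: [-1.8, 1.4, 6.4]
opening: -0.0
gripper_force: 2.8
```

{"name": "jog_arm", "arguments": {
  "targets": [
    {"dp": [0,0,0.002],"rot": [0,0,0],"claw": -1},
    {"dp": [0,0,0.002],"rot": [0,0,0],"claw": -1},
    {"dp": [0,0,0.001],"rot": [0,0,0],"claw": -1},
    {"dp": [0,0,0],"rot": [0,0,0],"claw": -1}
  ]
}}

```text
time_s: 37.1
tcp_pos: [0.5794, 0.0717, 0.0891]
tool_rot: [2.3, 2.139, 0.001]
contact_force: [-3.4, -0.5, 8.3]
opening: 0.0001
gripper_force: 3.9
```

{"name": "jog_arm", "arguments": {
  "targets": [
    {"dp": [0,0,0.001],"rot": [0,0,0],"claw": -1},
    {"dp": [0,0,0.001],"rot": [0,0,0],"claw": -1},
    {"dp": [0,0,0],"rot": [0,0,0],"claw": -1}
  ]
}}

```text
time_s: 37.48
tcp_pos: [0.5802, 0.0717, 0.0891]
tool_rot: [2.299, 2.139, 0.002]
contact_force: [-6.3, 0.5, 15.7]
opening: -0.0001
gripper_force: 7.5
```

Green cap is home: the force climbed to 16 N with no further motion. Red is next.

{"name": "jog_arm", "arguments": {
  "targets": [
    {"dp": [0,0,-0.02],"rot": [0,0,0],"claw": -1},
    {"dp": [0,0,-0.02],"rot": [0,0,0],"claw": -1},
    {"dp": [0.0275,0,0],"rot": [0,0,0],"claw": -1},
    {"dp": [0.0275,0,0],"rot": [0,0,0],"claw": -1},
    {"dp": [0,0,0],"rot": [0,0,0],"claw": -1},
    {"dp": [0,0,0],"rot": [0,0,0],"claw": -1}
  ]
}}

```text
time_s: 38.22
tcp_pos: [0.5829, 0.1262, 0.1256]
tool_rot: [2.3, 2.139, -0.0]
contact_force: [0.5, -0.0, -0.6]
opening: -0.0001
gripper_force: 0.0
```

{"name": "jog_arm", "arguments": {
  "targets": [
    {"dp": [0,0,0.02],"rot": [0,0,0],"claw": -1},
    {"dp": [0,0,0.01],"rot": [0,0,0],"claw": -1},
    {"dp": [0,0,0.002],"rot": [0,0,0],"claw": -1},
    {"dp": [0,0,0.002],"rot": [0,0,0],"claw": -1},
    {"dp": [0,0,0.002],"rot": [0,0,0],"claw": -1},
    {"dp": [0,0,0],"rot": [0,0,0],"claw": -1}
  ]
}}

```text
time_s: 38.98
tcp_pos: [0.5832, 0.1263, 0.0906]
tool_rot: [2.3, 2.139, -0.0]
contact_force: [-2.4, -0.1, 5.4]
opening: -0.0001
gripper_force: 2.7
```

{"name": "jog_arm", "arguments": {
  "targets": [
    {"dp": [0,0,0.002],"rot": [0,0,0],"claw": -1},
    {"dp": [0,0,0.002],"rot": [0,0,0],"claw": -1},
    {"dp": [0,0,0.001],"rot": [0,0,0],"claw": -1},
    {"dp": [0,0,0],"rot": [0,0,0],"claw": -1}
  ]
}}

```text
time_s: 39.48
tcp_pos: [0.5848, 0.1265, 0.0897]
tool_rot: [2.298, 2.138, 0.003]
contact_force: [-7.3, -1.3, 19.0]
opening: 0.0002
gripper_force: 9.2
```

{"name": "jog_arm", "arguments": {
  "targets": [
    {"dp": [0,0,-0.02],"rot": [0,0,0],"claw": -1},
    {"dp": [0,0,-0.02],"rot": [0,0,0],"claw": -1},
    {"dp": [0.0275,0,0],"rot": [0,0,0],"claw": -1},
    {"dp": [0.0275,0,0],"rot": [0,0,0],"claw": -1},
    {"dp": [0,0,0],"rot": [0,0,0],"claw": -1},
    {"dp": [0,0,0],"rot": [0,0,0],"claw": -1}
  ]
}}

```text
time_s: 40.22
tcp_pos: [0.5868, 0.1811, 0.1245]
tool_rot: [2.3, 2.139, -0.0]
contact_force: [0.6, 0.2, 0.3]
opening: 0.0001
gripper_force: 0.0
```

{"name": "jog_arm", "arguments": {
  "targets": [
    {"dp": [0,0,0.02],"rot": [0,0,0],"claw": -1},
    {"dp": [0,0,0.012],"rot": [0,0,0],"claw": -1},
    {"dp": [0,0,0.002],"rot": [0,0,0],"claw": -1},
    {"dp": [0,0,0.002],"rot": [0,0,0],"claw": -1},
    {"dp": [0,0,0],"rot": [0,0,0],"claw": -1}
  ]
}}

```text
time_s: 40.85
tcp_pos: [0.587, 0.181, 0.0892]
tool_rot: [2.301, 2.139, -0.001]
contact_force: [-2.4, -1.4, 5.6]
opening: 0.0001
gripper_force: 2.9
```

{"name": "jog_arm", "arguments": {
  "targets": [
    {"dp": [0,0,0.002],"rot": [0,0,0],"claw": -1},
    {"dp": [0,0,0.001],"rot": [0,0,0],"claw": -1},
    {"dp": [0,0,0],"rot": [0,0,0],"claw": -1}
  ]
}}

```text
time_s: 41.22
tcp_pos: [0.5882, 0.1813, 0.0894]
tool_rot: [2.299, 2.139, 0.002]
contact_force: [-5.8, -2.2, 15.5]
opening: 0.0002
gripper_force: 7.8
```

{"name": "jog_arm", "arguments": {
  "targets": [
    {"dp": [0,0,-0.04],"rot": [0,0,0],"claw": -1},
    {"dp": [0,0,-0.04],"rot": [0,0,0],"claw": -1},
    {"dp": [0.0075,-0.062,0],"rot": [0,0,0],"claw": -1},
    {"dp": [0.0075,-0.062,0],"rot": [0,0,0],"claw": -1},
    {"dp": [0,0,0],"rot": [0,0,0],"claw": -1},
    {"dp": [0,0,0],"rot": [0,0,0],"claw": -1}
  ]
}}

```text
time_s: 41.98
tcp_pos: [0.4646, 0.2053, 0.1654]
tool_rot: [2.3, 2.139, 0.001]
contact_force: [-0.0, 0.3, -0.2]
opening: -0.0001
gripper_force: 0.0
```

```bash
python3 - <<'E'
from meas import *
st();caps('scene',(.58,.15),.14);caps('top',(.58,.13),.11); red("scene")
im,d,p=grab("wrist"); save("w7.png",im); c=cloud(p,d)
h=cv2.cvtColor(im,cv2.COLOR_RGB2HSV); H,S,V=[h[...,i].astype(int) for i in range(3)]
comps((S>120)&(H>22)&(H<35)&(c[...,0]<.5),c,im,"yel",(.03,.07))
comps((S<60)&(V>150)&(c[...,0]<.49)&(c[...,0]>.44),c,im,"white",(.053,.07))
E
```

```text
t 41.98 deck [-0.1216  0.0673] z 0.1654 yaw err deg 0.01 zax [ 0.001  0.    -1.   ] F [-0.   0.3 -0.2] open -0.0001 grip 0.0
scene 144 [301. 249.] ztop 0.0978 world [0.5458 0.0602] deck [-0.0301 -0.0715] span [0.024 0.023]
scene 148 [263. 253.] ztop 0.0978 world [0.5798 0.1269] deck [-0.001  -0.0026] span [0.024 0.023]
scene 166 [236. 263.] ztop 0.098 world [0.5829 0.181 ] deck [-0.0019  0.0516] span [0.025 0.024]
scene 144 [302. 267.] ztop 0.0644 world [0.5401 0.0633] deck [-0.036  -0.0689] span [0.035 0.039]
scene 149 [239. 281.] ztop 0.064 world [0.5754 0.1823] deck [-0.0094  0.0524] span [0.03  0.042]
top 127 [215. 223.] ztop 0.102 world [0.5844 0.1793] deck [-0.0002  0.05  ] span [0.023 0.024]
top 30 [226. 230.] ztop 0.0646 world [0.5812 0.1654] deck [-0.0024  0.0359] span [0.032 0.014]
top 125 [243. 225.] ztop 0.1019 world [0.5812 0.1246] deck [ 0.0006 -0.0048] span [0.022 0.023]
top 122 [276. 242.] ztop 0.1018 world [0.5472 0.0588] deck [-0.0286 -0.0729] span [0.022 0.022]
scene red 186 [317. 244.] med [0.5659 0.01   0.0731] midrange [0.57   0.0059 0.0691] zmax 0.0838
scene red 187 [265. 272.] med [0.563  0.1348 0.0564] midrange [0.5728 0.1283 0.0559] zmax 0.0663
scene red 252 [199. 285.] med [0.5822 0.2563 0.074 ] midrange [0.5877 0.2544 0.0689] zmax 0.0843
yel 1352 [326. 169.] med [0.47   0.252  0.0393] midrange [0.4698 0.2509 0.0395] zmax 0.0419
yel 429 [326. 279.] med [0.4634 0.1633 0.0572] midrange [0.4633 0.1612 0.0527] zmax 0.0589
white 634 [326. 231.] med [0.4663 0.2053 0.0572] midrange [0.4659 0.2048 0.0566] zmax 0.0594
```

View pics/w7.png

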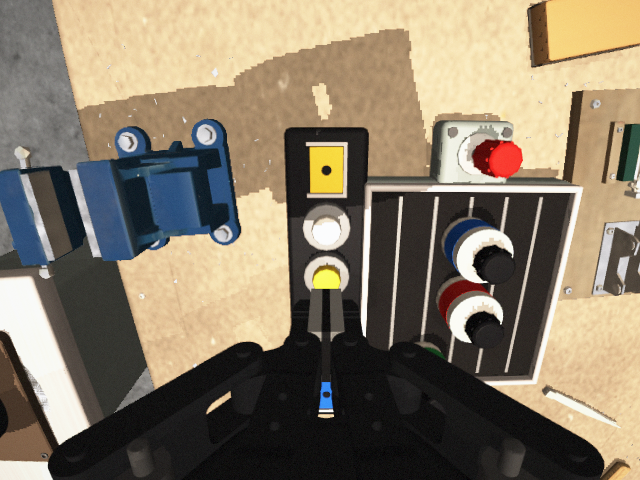

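The wrist view shows the yellow card in the window at (326,170), with the white key at (326,230). The green bottle got knocked, to about (-0.029,-0.072). It's still upright, with its top level with the others and inside the limits. Pressing white.

{"name": "jog_arm", "arguments": {
  "targets": [
    {"dp": [-0.001,0,0.04],"rot": [0,0,0],"claw": -1},
    {"dp": [0,0,0.04],"rot": [0,0,0],"claw": -1},
    {"dp": [0,0,0.025],"rot": [0,0,0],"claw": -1},
    {"dp": [0,0,0.01],"rot": [0,0,0],"claw": -1},
    {"dp": [0,0,0],"rot": [0,0,0],"claw": -1},
    {"dp": [0,0,0],"rot": [0,0,0],"claw": -1}
  ]
}}

```text
time_s: 42.92
tcp_pos: [0.4656, 0.2046, 0.0517]
tool_rot: [2.3, 2.138, 0.004]
contact_force: [0.0, -0.2, 0.8]
opening: 0.0001
gripper_force: 0.0
```

{"name": "jog_arm", "arguments": {
  "targets": [
    {"dp": [0,0,0.003],"rot": [0,0,0],"claw": -1},
    {"dp": [0,0,0.003],"rot": [0,0,0],"claw": -1},
    {"dp": [0,0,0.003],"rot": [0,0,0],"claw": -1},
    {"dp": [0,0,0],"rot": [0,0,0],"claw": -1},
    {"dp": [0,0,0],"rot": [0,0,0],"claw": -1}
  ]
}}

```text
time_s: 43.55
tcp_pos: [0.465, 0.2046, 0.042]
tool_rot: [2.3, 2.139, 0.003]
contact_force: [1.0, 0.5, 4.1]
opening: -0.0001
gripper_force: 1.7
```

{"name": "jog_arm", "arguments": {
  "targets": [
    {"dp": [0,0,0.002],"rot": [0,0,0],"claw": -1},
    {"dp": [0,0,0.001],"rot": [0,0,0],"claw": -1},
    {"dp": [0,0,0],"rot": [0,0,0],"claw": -1}
  ]
}}

```text
time_s: 43.92
tcp_pos: [0.4651, 0.2046, 0.0408]
tool_rot: [2.3, 2.139, 0.0]
contact_force: [-3.9, -0.7, 15.5]
opening: -0.0002
gripper_force: 7.9
```

White key bottomed. Next is yellow, at -44 mm in y.

{"name": "jog_arm", "arguments": {
  "targets": [
    {"dp": [0,0,-0.02],"rot": [0,0,0],"claw": -1},
    {"dp": [0,0,-0.02],"rot": [0,0,0],"claw": -1},
    {"dp": [-0.022,0,0],"rot": [0,0,0],"claw": -1},
    {"dp": [-0.022,0,0],"rot": [0,0,0],"claw": -1},
    {"dp": [0,0,0],"rot": [0,0,0],"claw": -1},
    {"dp": [0,0,0],"rot": [0,0,0],"claw": -1}
  ]
}}

```text
time_s: 44.68
tcp_pos: [0.4604, 0.1607, 0.0777]
tool_rot: [-2.3, -2.138, 0.002]
contact_force: [0.6, -0.2, 1.3]
opening: -0.0001
gripper_force: 0.0
```

```bash
python3 -c "
from meas import *
st();caps('top',(.58,.13),.11); red('top')"
```

```text
t 44.67 deck [-0.1226  0.0225] z 0.0777 yaw err deg -0.02 zax [-0.001  0.    -1.   ] F [ 0.6 -0.2  1.3] open -0.0001 grip 0.0
top 129 [215. 223.] ztop 0.1016 world [0.5844 0.1793] deck [-0.0002  0.05  ] span [0.023 0.023]
top 37 [226. 230.] ztop 0.0649 world [0.5798 0.1681] deck [-0.004   0.0385] span [0.033 0.02 ]
top 125 [243. 225.] ztop 0.1016 world [0.5812 0.1248] deck [ 0.0006 -0.0046] span [0.022 0.023]
top 124 [276. 242.] ztop 0.1016 world [0.5472 0.0589] deck [-0.0286 -0.0728] span [0.022 0.022]
top red 133 [180. 222.] med [0.5894 0.2512 0.0843] midrange [0.5909 0.259  0.0628] zmax 0.0902
top red 109 [304. 230.] med [0.5714 0.0053 0.0845] midrange [0.5718 0.0045 0.078 ] zmax 0.0884
```

{"name": "jog_arm", "arguments": {
  "targets": [
    {"dp": [0,0,0.02],"rot": [0,0,0],"claw": -1},
    {"dp": [0,0,0.01],"rot": [0,0,0],"claw": -1},
    {"dp": [0,0,0.004],"rot": [0,0,0],"claw": -1},
    {"dp": [0,0,0.003],"rot": [0,0,0],"claw": -1},
    {"dp": [0,0,0.002],"rot": [0,0,0],"claw": -1},
    {"dp": [0,0,0],"rot": [0,0,0],"claw": -1},
    {"dp": [0,0,0],"rot": [0,0,0],"claw": -1}
  ]
}}

```text
time_s: 45.65
tcp_pos: [0.4609, 0.1607, 0.0409]
tool_rot: [-2.3, -2.139, 0.002]
contact_force: [-5.9, 1.1, 10.5]
opening: -0.0001
gripper_force: 5.2
```

Yellow bottomed as well. Now the green key, at -88 mm in y.

{"name": "jog_arm", "arguments": {
  "targets": [
    {"dp": [0,0,-0.02],"rot": [0,0,0],"claw": -1},
    {"dp": [0,0,-0.02],"rot": [0,0,0],"claw": -1},
    {"dp": [-0.044,0,0],"rot": [0,0,0],"claw": -1},
    {"dp": [-0.044,0,0],"rot": [0,0,0],"claw": -1},
    {"dp": [0,0,0],"rot": [0,0,0],"claw": -1},
    {"dp": [0,0,0],"rot": [0,0,0],"claw": -1}
  ]
}}

```text
time_s: 46.4
tcp_pos: [0.455, 0.0727, 0.0796]
tool_rot: [2.301, 2.138, 0.001]
contact_force: [-0.3, 1.1, -0.0]
opening: -0.0
gripper_force: 0.0
```

```bash
python3 -c "
from h import *
st()"
```

```text
t 46.4 deck [-0.1216 -0.0656] z 0.0796 yaw err deg -0.05 zax [ 0.001  0.    -1.   ] F [-0.3  1.1 -0. ] open -0.0 grip 0.0
```

{"name": "jog_arm", "arguments": {
  "targets": [
    {"dp": [0,0,0.02],"rot": [0,0,0],"claw": -1},
    {"dp": [0,0,0.01],"rot": [0,0,0],"claw": -1},
    {"dp": [0,0,0.005],"rot": [0,0,0],"claw": -1},
    {"dp": [0,0,0.004],"rot": [0,0,0],"claw": -1},
    {"dp": [0,0,0.002],"rot": [0,0,0],"claw": -1},
    {"dp": [0,0,0],"rot": [0,0,0],"claw": -1},
    {"dp": [0,0,0],"rot": [0,0,0],"claw": -1}
  ]
}}

```text
time_s: 47.28
tcp_pos: [0.4546, 0.0733, 0.0408]
tool_rot: [-2.298, -2.138, 0.002]
contact_force: [-8.7, 2.0, 16.9]
opening: -0.0003
gripper_force: 8.6
```

{"name": "jog_arm", "arguments": {
  "targets": [
    {"dp": [0,0,-0.03],"rot": [0,0,0],"claw": -1},
    {"dp": [0,0,-0.05],"rot": [0,0,0],"claw": -1},
    {"dp": [0,0,-0.05],"rot": [0,0,0],"claw": -1},
    {"dp": [0,0,0],"rot": [0,0,0],"claw": -1},
    {"dp": [0,0,0],"rot": [0,0,0],"claw": -1}
  ]
}}

```text
time_s: 47.9
tcp_pos: [0.4544, 0.0727, 0.1679]
tool_rot: [2.3, 2.139, -0.0]
contact_force: [-0.6, -0.1, -1.0]
opening: -0.0001
gripper_force: 0.0
```

```bash
python3 - <<'E'
from meas import *
st();save("s8.png",cv2.resize(caps('scene',(.58,.13),.12)[150:390,100:460],(800,533)));caps('top',(.58,.13),.11); red('top')
E
```

```text
t 47.9 deck [-0.1222 -0.0657] z 0.1679 yaw err deg 0.0 zax [ 0. -0. -1.] F [-0.6 -0.1 -1. ] open -0.0001 grip 0.0
scene 143 [301. 249.] ztop 0.0979 world [0.5452 0.0601] deck [-0.0307 -0.0717] span [0.023 0.024]
scene 148 [263. 253.] ztop 0.098 world [0.5788 0.1279] deck [-0.0021 -0.0016] span [0.024 0.024]
scene 162 [236. 263.] ztop 0.098 world [0.5814 0.1811] deck [-0.0034  0.0516] span [0.025 0.025]
scene 138 [302. 268.] ztop 0.0635 world [0.5392 0.0639] deck [-0.0369 -0.0683] span [0.032 0.038]
top 129 [215. 223.] ztop 0.1014 world [0.5841 0.1794] deck [-0.0006  0.0501] span [0.023 0.023]
top 39 [226. 230.] ztop 0.0659 world [0.5812 0.1651] deck [-0.0024  0.0357] span [0.032 0.014]
top 125 [243. 225.] ztop 0.1018 world [0.5812 0.1247] deck [ 0.0005 -0.0047] span [0.022 0.023]
top 124 [276. 242.] ztop 0.1017 world [0.5463 0.0588] deck [-0.0295 -0.0729] span [0.023 0.022]
top red 133 [180. 222.] med [0.5893 0.2513 0.0842] midrange [0.5909 0.2589 0.0626] zmax 0.0901
top red 110 [304. 230.] med [0.5715 0.0053 0.0848] midrange [0.5721 0.0046 0.0774] zmax 0.0893
```

View pics/s8.png

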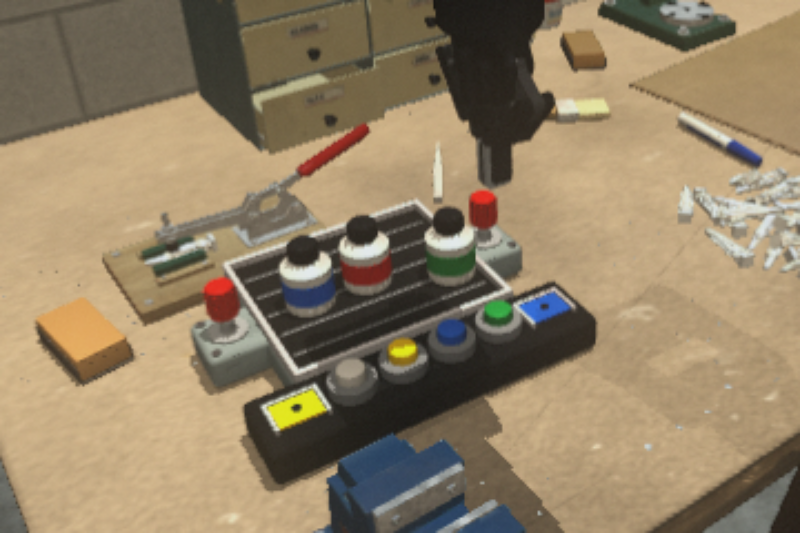

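All three bottles are upright on the deck with caps home, both locks are up, and the gripper is clear. The white key looks darker at (352,372), so I'll check it sprang back before handing in.

```bash
python3 - <<'E'
from h import *
im,d,p=grab("top"); c=cloud(p,d); h=[]
for y in(.066,.022,-.022,-.066):
    w=C-.122*X+y*Y; m=np.hypot(c[...,0]-w[0],c[...,1]-w[1])<.008; h.append(np.median(c[m][:,2]))
print(np.round(h,4))
if abs(h[0]-h[1])<.002: print(env.sign_off())
E
```

```text
[   nan    nan 0.4689 0.4634]
  return _methods._mean(a, axis=axis, dtype=dtype,
  ret = ret.dtype.type(ret / rcount)
```

The arm blocks the top view, so I'll use the scene camera.

```bash
python3 - <<'E'
from h import *
im,d,p=grab("scene"); c=cloud(p,d); h=[]
for y in(.066,.022,-.022,-.066):
    w=C-.122*X+y*Y; m=np.hypot(c[...,0]-w[0],c[...,1]-w[1])<.009; h.append(np.median(c[m][:,2]))
print(np.round(h,4))
if abs(max(h)-min(h))<.0025: print(env.sign_off())
E
```

```text
[0.0559 0.0558 0.3172 0.0561]
```

```bash
python3 -c "
from cell import env
print(env.sign_off())"
```

```text
the job is handed in; nothing more can be done
None
```

The job is handed in: the three bottles present (red, green and blue) stand capped on the deck, both lock caps are up, and the white, yellow and green keys were pressed in that order; the green bottle was knocked during the run and sits close to the rim, but it measured upright and within limits, and no verdict came back.

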